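Index a resin print under the UV lamp and switch the lamp on

ROBOT

A 6-joint arm with a two-finger parallel gripper is mounted at the origin on the work surface. World frame = base frame: x ahead of the robot, y to its left, z up, the work surface at z = 0. Lengths are in m, angles in rad, forces in N, time in s.
With the tool pointing down it reaches from about 0.225 to 0.875 m from the base axis. Payload 3.4 kg.
Tool frame: the origin (TCP) lies on the mounting face of the last link; the fingertips stand 173 mm ahead of it and the grasp point (between the pads) lies 155 mm ahead of it; y points along the fingers, x is the direction in which the jaws open and shut, and the axes are right-handed (so a half turn about y gives the same grasp; the last joint's range is limited). The gripper opens to 85 mm and grips with 20 to 120 N. Pads are 22 mm wide; open, the fingers measure 114 mm over their backs; the gripper's body (76 mm by 85 mm) begins 54 mm behind the grasp point. The pads swing forward as they close: fully open they stand 13 mm farther back than shut.
Start: joints at [-1.395, 0.276, 1.505, -0, 1.361, -0.121], TCP at [0.168, -0.55, 0.405] pointing down, gripper open.
Joint ranges: [-2.89, 2.89], [-0.75, 2.08], [0.22, 2.7], [-1.18, 4.32], [0.11, 2.71], [-2.7, 2.7]. Speed limits (rad/s): [2.57, 2.57, 3.14, 3.14, 3.14, 3.14].

INTERFACE

Orientations are given as a unit quaternion [w, x, y, z].
In Python, from rig import manip, vision, ticket gives the robot as it stands.
- The arm moves only by the tool arm_command, never from a script. Its argument "increments" is one flat list of numbers, 7 for each row, row after row: the turn, a rotation vector about the tool's x, y, z in rad, then the shift along the tool's x, y, z in cm, then the closure, from 0 (fully open) to 1 (shut). In form: [wx, wy, wz, tx, ty, tz, hand, wx, wy, wz, tx, ty, tz, hand, ...]. A call has 1 to 8 rows; each row shifts and turns the commanded pose from where the row before left it, along the tool's axes as they then stand; what a row does not reach is not made up. A row lasts 1/8 s, in which the tool goes at most 62.5 mm and 10.7 degrees, less where a joint would pass 70% of its speed; a pose out of reach is approached as far as the arm can. A call is refused whole if a number of a shift passes 6.25 or a number of a turn 0.188, either way. A call with a gripper value outside its range is refused whole. The fingers move at their own pace and stop on an object; "grip_force" is the grip in N (left out, the last holds). Time passes only in rows, so rows that do not move let the fingers close. It gives the time, the measured TCP pose, the force and the opening at its end, in the units of the state.
- manip.get_state(): the state, without advancing time (a new reading comes with each control period).
- vision.get_image(name): name is "scene" or "top"; returns the picture (384x512x3 uint8, red, green, blue); there is no depth.
- vision.camera_params(name): a dict with "vfov" (degrees; the focal length in pixels is half the picture's height over the tangent of half this angle, whatever the lens; pixels are square), "cx", "cy" (the principal point, pixels), "R" (3x3) and "t" (3): a world point X has camera coordinates R X + t. Camera axes: x right, y down, z forward; pixel columns grow to the right and rows downward; lengths in m; the calibration is good to about 2 mm. A picture is of the moment at which its call begins. camera_params takes no time and is no camera call.
- ticket.sign_off(): hands the job in, once; it reports no verdict.
The state is a dict: "clock": time; "qpos": joint angles; "qd": joint speeds; "effort": joint torques, N m; "position": TCP position; "ee_rot": TCP orientation; "contact_force": force on the tool from outside, world axes, zero at the start; "moment": the same for the moment, N m; "width": finger opening in m.
Only numpy, scipy, OpenCV 4.12 (cv2) and the standard library are available. Lean on these libraries where they do the work, as an engineer would, in place of code of your own. Each camera call takes 0.05 s, during which the arm holds its last target.

TASK

The green print has just been washed and is to be cured: turn the six-place table one place, whichever way brings the green print under the UV lamp, and let the table drop home in its detent without over-running. Only then lift the red guard on the lamp controller right up, flip the toggle beneath it to on (away from the controller's front) and shut the guard again. Keep all the prints standing in their places on the table, and leave the bottle, the power adapter, the scraper and the jar where they are.

Things in the scene. Friction and masses are not known exactly. Their poses are not given: they have to be found in the camera images.
- station: UV curing station (fixed). Origin on the bench on the index table's axis; own +x points from there to the lamp column, z up. Foot 300 x 200 x 12 mm (x -115..+185). Column: 22 mm bar at x +160 mm, top at z 312 mm, 44 mm wide at its foot. Lamp head, 84 mm across, hangs over x +80 mm from z 220 to 300 mm; a 22 mm wide arm at z 269-287 mm joins it to the column.
- dial (a joint): turn of the table, rad, counter-clockwise from above, 0 at the start. At q the nests are at q + k*60 deg and the posts at q + 30 deg + k*60 deg from the station's +x. A sprung detent every 60 deg (1.047 rad): about 0.7 N m (6 N at a post) starts it, falling to little half way; once past half way (30 deg) it pulls itself into the next detent at up to 1.5 rad/s, grease-damped, and stops.
- lamp_spot (a point): the point of the station under the centre of the lamp, at the height of the table's top (z 75 mm), 80 mm from the table's axis. At the start the white print stands here.
- dial_center (a point): centre of the index table's top face, on its axis (z 75 mm), fixed. The table is an aluminium disc 250 mm across with six nests on a circle of radius 80 mm and six upright black push posts, 18 mm across, on a circle of radius 112 mm, each midway between two nests; posts from z 75 to z 150 mm. A 52 mm hub stands 12 mm proud of the disc.
- print_green: freshly washed print to be cured: bright green pipe tee, 74 mm tall, 44 mm across its level branch, on a 44 mm round raft, 60 g, loose; origin at the centre of its underside. It stands in a nest (three 7 mm high pins round the raft, 3 mm of play) next to the lamp place, 60 deg one way or the other.
- print_grey: grey stepped shaft print, 70 mm tall, 44 mm round raft, loose, in the nest next to the lamp place on the other side from the green one; origin at the centre of its underside
- print_white: white nozzle-shaped print, 82 mm tall, 44 mm round raft, already cured, loose, in the nest under the lamp at the start; origin at the centre of its underside
- print_blue: blue bracket print, 70 mm tall, 44 mm round raft, loose, in a nest 120 deg from the lamp place; origin at the centre of its underside
- print_black: black impeller print, 48 mm tall, 44 mm round raft, loose, in the other nest 120 deg from the lamp place; origin at the centre of its underside. The nest opposite the lamp is empty.
- controller: lamp controller (fixed): grey box 150 (x) x 130 (y) x 85 mm high, flat aluminium top panel at z 85 mm; origin on the bench under its centre; its front is its own -x side, turned to the robot; it stands to the robot's left or right. A black stub 22 mm across, 12 mm high, is on the panel at (+56, -46) mm. Guard and toggle are on its centre line (y 0).
- guard (a joint): opening of the red see-through guard, rad: 0 shut, 1.80 fully back. A hood 76 mm long (x), 44 mm wide (y), 40 mm high, walls 3 mm, open below, hinged at its rear end about the controller's y axis; it swings up and back, away from the front. A friction hinge (0.05 N m, 1 N at the front edge) keeps it where it is left. It can be pinched across its ribbed flanks near the front end.
- guard_hinge (a point): point of the guard's hinge axis on the centre line: 28 mm behind the controller's centre, 10 mm above the panel (z 95 mm); fixed
- guard_grip (a point): point midway between the guard's flanks near its front end, moving with the guard; shut, it lies 60 mm in front of the hinge axis and 12 mm above it (22 mm above the panel, 16 mm behind the guard's front face)
- toggle (a joint): white-tipped toggle lever under the guard, rad: 0 off (leaning 0.4 rad to the controller's front), 0.8 on (leaning 0.4 rad to the rear). Over-centre spring: it snaps to the end it is pushed towards once past upright (0.4); about 3 N at the tip.
- switch_point (a point): pivot of the toggle, on the panel (z 85 mm), 10 mm in front of the controller's centre and 38 mm in front of the guard hinge. The lever reaches 34 mm above it; its tip is 25 mm wide (along y) and 13 mm thick. Its axis is the controller's y.
- wash_tub: open light-grey wash tub (fixed), 160 x 130 mm, 91 mm high, on the other side of the station from the controller; origin on the bench under its centre
- resin_bottle: loose grey resin bottle with orange label, 68 mm across, 170 mm tall, 0.5 kg, standing in front of the station to the left or the right; origin at the centre of its underside
- adapter: loose black power adapter 118 x 54 x 34 mm, 0.35 kg, lying in front of the station on the other side from the bottle; origin at the centre of its underside, long axis x
- scraper: loose scraper lying flat: orange handle 18 mm high and steel blade 70 mm wide, 195 mm over all along x (-95 to +100 mm); origin on its underside; beyond the controller or the tub
- solvent_jar: loose jar with blue cap, 60 mm across, 110 mm tall, 0.25 kg; origin at the centre of its underside; beyond the tub or the controller
Things that resemble listed ones, but are neither listed nor needed, are in the scene too. What is shaped like the print_white but yellow is not meant.

How it is judged:
On the way, in this order (a step that is already met when the one before it is completed fails the run):
1. the green print stands under the lamp with the table at rest in the next detent (horizontal distance between print_green and lamp_spot below 0.012 m and (value of joint dial between 1 and 1.095 rad or value of joint dial between -1.095 and -1 rad) and velocity of joint dial between -0.05 and 0.05 rad/s and angle between print_green's own z axis and vertical below 0.12 rad), for 0.3 s.
2. the guard is lifted right up (value of joint guard above 1.2 rad), for 0.1 s.
3. the toggle is flipped to on (value of joint toggle above 0.7 rad), for 0.1 s.
4. the guard is shut over the toggle, still on (value of joint guard below 0.08 rad and value of joint toggle above 0.7 rad), for 0.2 s.
At the end, for the whole second after the job is handed in: Green print within 12 mm (in plan) of the lamp's centre; table at rest within 0.045 rad of the next detent; toggle on (above 0.7 rad); guard shut (below 0.08 rad); all prints upright in their nests; bottle, adapter, scraper and jar upright and within 20 mm of where they were (all of step 1 and all of step 4 and height (world z) of each of print_green, print_grey, print_white, print_blue, print_black above 0.07 m and horizontal distance between print_green and dial_center between 0.072 and 0.088 m and angle between each of print_grey, print_white, print_blue, print_black's own z axis and vertical below 0.12 rad and horizontal distance between print_grey and dial_center between 0.072 and 0.088 m and horizontal distance between print_white and dial_center between 0.072 and 0.088 m and horizontal distance between print_blue and dial_center between 0.072 and 0.088 m and horizontal distance between print_black and dial_center between 0.072 and 0.088 m and distance of each of resin_bottle, adapter, scraper, solvent_jar from where it was at the start of the episode below 0.02 m and angle between each of resin_bottle, adapter, scraper, solvent_jar's own z axis and vertical below 0.15 rad); the robot touches nothing.
It fails at once if the lamp is switched on while the green print is not under it in the detent (value of joint toggle above 0.45 rad and not (horizontal distance between print_green and lamp_spot below 0.012 m and (value of joint dial between 1 and 1.095 rad or value of joint dial between -1.095 and -1 rad))).
It fails at once if the table is turned well past the next place (value of joint dial above 1.5 rad or value of joint dial below -1.5 rad).
It fails at once if a print is toppled or falls off the table (angle between any of print_green, print_grey, print_white, print_blue, print_black's own z axis and vertical above 0.4 rad or height (world z) of any of print_green, print_grey, print_white, print_blue, print_black below 0.06 m).
It fails at once if the bottle, adapter, scraper or jar is shoved or knocked over (distance of any of resin_bottle, adapter, scraper, solvent_jar from where it was at the start of the episode above 0.03 m or angle between any of resin_bottle, adapter, scraper, solvent_jar's own z axis and vertical above 0.4 rad).
It also fails if it takes over 69 s, if anything falls off the work surface, if the arm or the gripper's body presses on something with over 40 N, if the wrist force passes 120 N, or if a joint passes its speed limit or range.

## Working session

There is one attempt and no reset: what is moved stays moved. The work goes in short steps, Python scripts to look and compute and a tool call to move; the robot and the scene stay as the last step left them, time stands still between calls to the robot, and variables do not carry over. Pictures are saved under pics/ and viewed, and the job is handed in when it is done.

Besides the shell and the picture viewer there is one more tool, called after "Request:" as name(argument=value, ...), one argument or row to a line, values as JSON. arm_command: Moves the arm, as the interface text tells. Its arguments: {"type":"object","properties":{"increments":{"type":"array"},"grip_force":{"type":"number"}},"required":["increments"]}

```bash
mkdir -p pics; ls; python3 - <<'E'
from rig import manip, vision
import cv2
print(manip.get_state())
for n in ("scene","top"):
    p=vision.camera_params(n);print(n,p)
    im=vision.get_image(n);cv2.imwrite(f"pics/{n}0.png",im[:,:,::-1])
E
```

```text
pics
{'clock': 0.0, 'qpos': array([-1.39498538e+00,  2.76597513e-01,  1.50611970e+00, -1.16503387e-06,
        1.36064692e+00, -1.20981320e-01]), 'qd': array([-0.0001929 , -0.00041438, -0.00037718,  0.00058433, -0.00152354,
        0.00071417]), 'effort': array([-2.66627707e-03, -4.16778374e+01, -2.45804197e+01, -1.93260153e-04,
        1.08545437e-02, -3.37359239e-06]), 'position': array([ 0.16813128, -0.5496633 ,  0.40384332]), 'ee_rot': array([ 0.56886088, -0.56800034,  0.42103359, -0.42012335]), 'contact_force': array([ 0.30648012, -0.39753896,  0.34482523]), 'moment': array([-0.01581928, -0.02643324,  0.0556385 ]), 'width': 0.08536602574137617}
scene {'vfov': 48.65030580414659, 'cx': 253.78638917836557, 'cy': 191.6185149948454, 'R': array([[-0.87764853,  0.47913679,  0.01268824],
       [ 0.25884845,  0.49608768, -0.82879099],
       [-0.40339873, -0.72410286, -0.55941444]]), 't': array([ 0.50558379, -0.06658541,  1.48610131])}
top {'vfov': 49.08679256853499, 'cx': 255.63129570082444, 'cy': 190.0862121243108, 'R': array([[-0.03546455, -0.99935704,  0.00526978],
       [-0.97828326,  0.0336382 , -0.20452468],
       [ 0.20421591, -0.01240872, -0.97884722]]), 't': array([0.01443504, 0.59773336, 1.10421048])}
```

View pictures.

View pics/scene0.png

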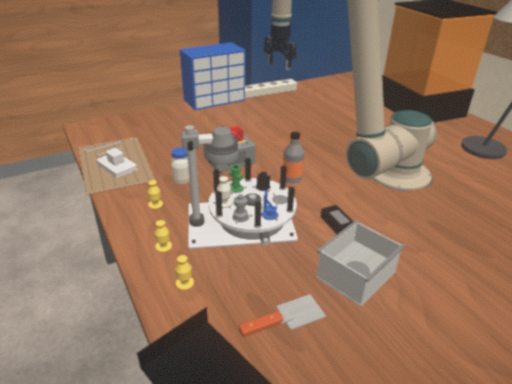

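View pics/top0.png

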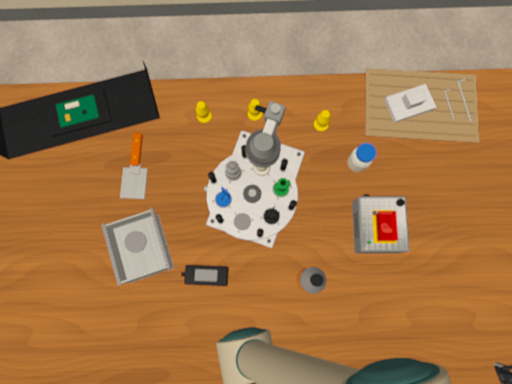

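The scene view shows the station at about (240,205), with the green tee at (237,178), blue at (270,212), and the red guard at (238,133). The top view shows the hub at (252,194), lamp (263,148), green print (282,187), grey (233,170), blue (223,198), black (272,216), controller (385,224) and bottle (313,280). Green has to move CCW to reach the lamp.

```bash
cat > h.py <<'E'
import numpy as np,cv2
from rig import manip,vision
P={n:vision.camera_params(n) for n in("scene","top")}
def f(n): return 192/np.tan(np.radians(P[n]['vfov']/2))
def proj(n,X):
    c=P[n]['R']@np.array(X,float)+P[n]['t'];return np.array([P[n]['cx']+f(n)*c[0]/c[2],P[n]['cy']+f(n)*c[1]/c[2]])
def ray(n,u,v):
    d=np.array([(u-P[n]['cx'])/f(n),(v-P[n]['cy'])/f(n),1]);R=P[n]['R'];return -R.T@P[n]['t'],R.T@d
def onz(n,u,v,z):
    o,d=ray(n,u,v);return o+d*(z-o[2])/d[2]
def crop(im,x0,y0,x1,y1,k,name):
    cv2.imwrite("pics/"+name,cv2.resize(im[y0:y1,x0:x1,::-1],None,fx=k,fy=k,interpolation=cv2.INTER_CUBIC))
E
python3 - <<'E'
from h import *
im=cv2.imread("pics/top0.png")[:,:,::-1]
crop(im,195,90,315,300,2.8,"t1.png");crop(im,335,180,425,260,7,"t2.png")
im=cv2.imread("pics/scene0.png")[:,:,::-1]
crop(im,140,110,320,260,4,"s1.png")
E
```

```text
(no output)
```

View pics/t1.png

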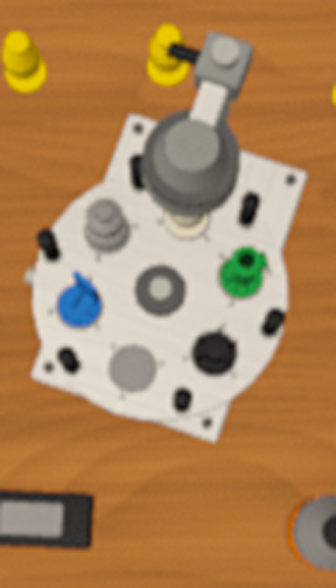

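View pics/t2.png

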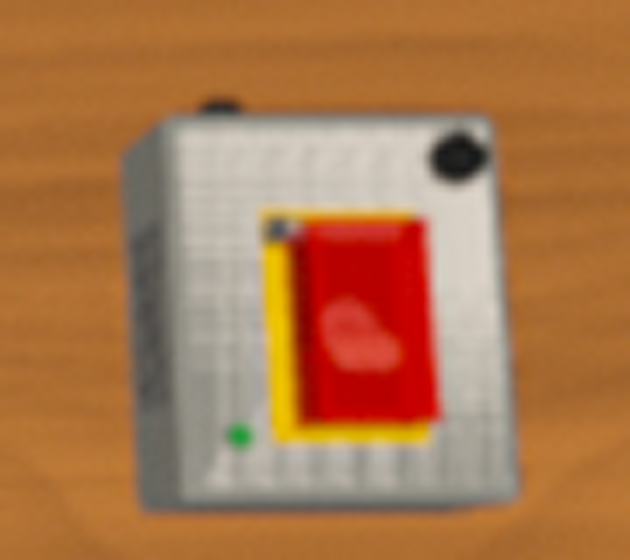

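View pics/s1.png

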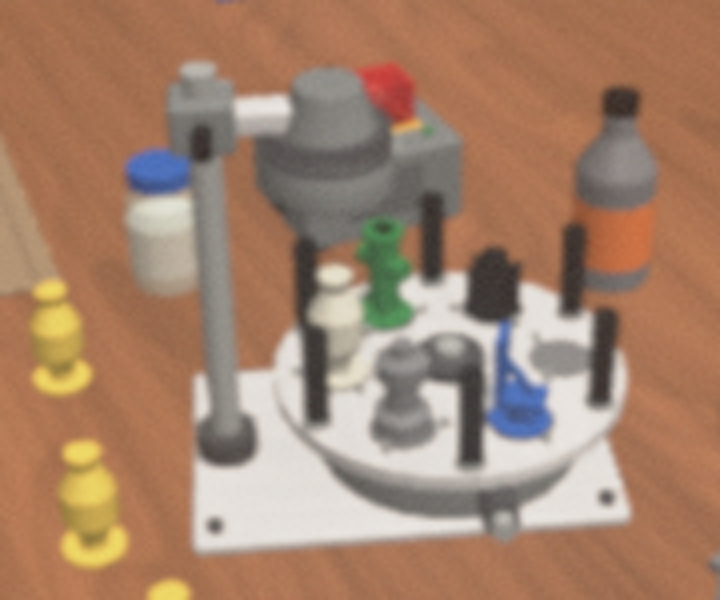

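The crop confirms the green tee, a 74 mm tee with a level branch, at (282,187). There is only one green print. The yellow nozzles at (204,110), (255,110) and (322,121) are decoys, as is the white box on the board at (411,102). The only red guard is at (386,227).

```bash
python3 - <<'E'
from h import *
np.set_printoptions(precision=4,suppress=True)
print("cam",ray("top",0,0)[0],ray("scene",0,0)[0])
hub=onz("top",160/2.8+195,290/2.8+90,.087);print("hub",hub)
pts=[(139,172),(250,208),(48,243),(272,321),(68,360),(182,400)]
pp=np.array([onz("top",x/2.8+195,y/2.8+90,.1125) for x,y in pts])
c=pp.mean(0);print("posts mean",c)
for p in pp:
    d=p-c;print(p[:2],np.hypot(*d[:2]),np.degrees(np.arctan2(d[1],d[0])))
# 6-fold phase
a=np.array([np.arctan2(*(p-c)[[1,0]]) for p in pp]);print("phase mod60",np.degrees(np.angle(np.exp(6j*a).mean()))/6)
# foot corners z=.012
for x,y in [(133,113),(306,172),(218,441),(32,376)]: print("foot",onz("top",x/2.8+195,y/2.8+90,.012))
im=cv2.imread("pics/top0.png")[:,:,::-1]
q={k:onz("top",x/7+335,y/7+180,.085) for k,(x,y) in dict(TL=(178,118),TR=(492,118),BL=(180,500),BR=(520,497)).items()}
for k in q:print(k,q[k])
print("ctr",sum(q.values())/4)
hs=cv2.cvtColor(im,cv2.COLOR_RGB2HSV)
for nm,lo,hi in(("red",(0,200,90),(6,255,255)),("green",(50,120,50),(80,255,255)),("blue",(100,150,60),(125,255,255)),("yel",(20,200,100),(32,255,255))):
    m=cv2.inRange(hs,lo,hi);n,l,s,ce=cv2.connectedComponentsWithStats(m)
    for i in range(1,n):
        if s[i,4]>30: print(nm,s[i],ce[i])
m=cv2.inRange(hs,(0,200,90),(6,255,255));m[:,:340]=0
r=cv2.minAreaRect(cv2.findNonZero(m));b=cv2.boxPoints(r);print(r)
for p in b: print(onz("top",*p,.125))
p=onz("top",457/7+335,157/7+180,.097);print("stub",p)
for nm,u,v,z in(("bottle",313,280,.1),("jar",367,152,.11),("adapter",206,275,.034)):print(nm,onz("top",u,v,z))
E
```

```text
cam [0.3598 0.008  1.203 ] [1.0605 0.8669 0.7697]
hub [0.5833 0.0037 0.087 ]
posts mean [0.5851 0.0036 0.1125]
[0.6949 0.0201] 0.11100370681113977 8.516506429539769
[ 0.6554 -0.0852] 0.11325575491699849 -51.67390680123344
[0.6275 0.1088] 0.11334139880616807 68.06823631585151
[ 0.5449 -0.1005] 0.11161049315556482 -111.14825584899135
[0.5146 0.0918] 0.11287027424317334 128.6776819821247
[ 0.4736 -0.0131] 0.11279359873617685 -171.45954782760538
phase mod60 8.496795745772983
foot [0.7914 0.0256 0.012 ]
foot [ 0.7198 -0.1548  0.012 ]
foot [ 0.4416 -0.0497  0.012 ]
foot [0.5138 0.1363 0.012 ]
TL [ 0.5645 -0.2894  0.085 ]
TR [ 0.5603 -0.4112  0.085 ]
BL [ 0.4182 -0.2775  0.085 ]
BR [ 0.4148 -0.406   0.085 ]
ctr [ 0.4894 -0.346   0.085 ]
red [377 212  20  28 481] [386.5842 225.499 ]
green [ 55  94  44  34 834] [ 78.0276 110.9796]
green [274 179  16  17 187] [281.3904 187.2086]
blue [357 144  19  18 256] [365.6523 152.25  ]
blue [216 188  15  18 173] [223.0809 198.1156]
yel [247  98  16  23 240] [253.8167 110.0458]
yel [195 101  17  23 275] [202.5782 112.12  ]
yel [313 110  17  22 275] [321.9345 120.8873]
yel [373 215  23  28 120] [378.0333 232.4833]
((386.5, 225.5), (27.0, 19.0), 90.0)
[ 0.5158 -0.3184  0.125 ]
[ 0.5141 -0.3677  0.125 ]
[ 0.4444 -0.3605  0.125 ]
[ 0.4461 -0.3118  0.125 ]
stub [ 0.5435 -0.3917  0.097 ]
bottle [ 0.3492 -0.1448  0.1   ]
jar [ 0.6828 -0.3113  0.11  ]
adapter [0.3722 0.1367 0.034 ]
```

```bash
python3 - <<'E'
from h import *
np.set_printoptions(precision=4,suppress=True)
im=cv2.imread("pics/top0.png")[:,:,::-1]
sat=cv2.cvtColor(im,cv2.COLOR_RGB2HSV)[:,:,1].astype(float)
val=im.astype(float).mean(2)
def cross(a,lev):
    i=np.where((a[:-1]-lev)*(a[1:]-lev)<0)[0];return [k+(a[k]-lev)/(a[k]-a[k+1]) for k in i]
# right edge, saturation rise
R=[];T=[];B=[];L=[]
for v in range(204,248):
    c=cross(sat[v,398:416],95); 
    if c: R.append((398+c[0],v))
for u in range(364,397):
    c=cross(sat[188:206,u],95)
    if c: T.append((u,188+c[-1]))
    g=np.gradient(val[245:256,u]);k=g.argmin();B.append((u,245+k)) 
for v in range(204,246):
    g=np.gradient(val[v,353:366]);k=g.argmax();L.append((353+k,v))
def w(A):
    A=np.array(A);W=np.array([onz("top",*p,.085) for p in A])[:,:2]
    vx,vy,x,y=cv2.fitLine(W.astype(np.float32),cv2.DIST_HUBER,0,1e-5,1e-5).ravel();return W.mean(0),np.degrees(np.arctan2(vy,vx)),len(A)
for n,A in zip("RTBL",(R,T,B,L)):print(n,w(A))
for v in (210,216,224,232,240): print(v,im[v,368:402].tolist() if v==224 else '')
# guard red
red=(im[:,:,0]-0.0)-im[:,:,1]
for u in (383,387,391):
    print(u,[(v,*im[v,u]) for v in list(range(208,216))+list(range(236,246))])
E
```

```text
R (array([ 0.4826, -0.4079]), np.float32(-2.054386), 44)
T (array([ 0.5661, -0.3429]), np.float32(87.93096), 33)
B (array([ 0.4177, -0.3286]), np.float32(87.98635), 33)
L (array([ 0.4897, -0.2796]), np.float32(-4.295505), 42)
210 
216 
224 [[170, 165, 154], [178, 171, 161], [174, 171, 162], [176, 171, 164], [195, 173, 136], [227, 186, 19], [237, 193, 0], [226, 172, 0], [187, 112, 0], [145, 39, 0], [134, 6, 0], [156, 0, 0], [196, 4, 0], [205, 42, 32], [208, 58, 47], [209, 59, 49], [209, 58, 45], [209, 59, 48], [206, 56, 44], [196, 37, 24], [187, 15, 0], [183, 0, 0], [184, 0, 0], [193, 0, 0], [199, 0, 0], [200, 1, 0], [200, 0, 0], [205, 9, 0], [214, 95, 87], [214, 174, 162], [208, 198, 186], [210, 204, 192], [209, 201, 190], [208, 200, 189]]
232 
240 
383 [(208, np.uint8(205), np.uint8(197), np.uint8(185)), (209, np.uint8(219), np.uint8(200), np.uint8(166)), (210, np.uint8(222), np.uint8(175), np.uint8(88)), (211, np.uint8(213), np.uint8(108), np.uint8(19)), (212, np.uint8(209), np.uint8(61), np.uint8(46)), (213, np.uint8(202), np.uint8(49), np.uint8(40)), (214, np.uint8(191), np.uint8
[... 1678 characters left out ...]
(13)), (212, np.uint8(208), np.uint8(55), np.uint8(38)), (213, np.uint8(205), np.uint8(44), np.uint8(35)), (214, np.uint8(199), np.uint8(21), np.uint8(0)), (215, np.uint8(197), np.uint8(0), np.uint8(0)), (236, np.uint8(186), np.uint8(0), np.uint8(0)), (237, np.uint8(186), np.uint8(0), np.uint8(0)), (238, np.uint8(193), np.uint8(0), np.uint8(0)), (239, np.uint8(197), np.uint8(7), np.uint8(0)), (240, np.uint8(196), np.uint8(82), np.uint8(0)), (241, np.uint8(207), np.uint8(152), np.uint8(0)), (242, np.uint8(220), np.uint8(183), np.uint8(0)), (243, np.uint8(202), np.uint8(175), np.uint8(118)), (244, np.uint8(174), np.uint8(166), np.uint8(154)), (245, np.uint8(167), np.uint8(164), np.uint8(156))]
```

```bash
python3 - <<'E'
from h import *
np.set_printoptions(precision=4,suppress=True)
y=np.radians(-2.05);R=np.array([[np.cos(y),-np.sin(y)],[np.sin(y),np.cos(y)]])
C=np.array([.492,-.3433])
for n,u,v,z in(("right -22",396.3,224,.125),("front -48",387,240.3,.087),("rear +28",387,211,.125),("stub 56,-46",457/7+335,157/7+180,.097)):
    W=onz("top",u+0.,v,z)[:2];print(n,W,R.T@(W-C))
for n,l in(("hinge",(28,0)),("grip",(-32,0)),("switch",(-10,0))):print(n,C+R@np.array(l)/1000)
from scipy.spatial.transform import Rotation as Ro
q=manip.get_state()['ee_rot'];print(Ro.from_quat(np.r_[q[1:],q[0]]).as_matrix())
S=np.array([.584,.0037]);ya=np.radians(-21.5)
for a in (136,139,150,185): 
  t=ya+np.radians(a);print(a,S+.112*np.array([np.cos(t),np.sin(t)]),np.degrees(t))
E
```

```text
right -22 [ 0.4829 -0.3653] [-0.0084 -0.0223]
front -48 [ 0.4448 -0.3492] [-0.047  -0.0076]
rear +28 [ 0.5175 -0.3446] [ 0.0255 -0.0004]
stub 56,-46 [ 0.5435 -0.3917] [ 0.0532 -0.0465]
hinge [ 0.52   -0.3443]
grip [ 0.46   -0.3422]
switch [ 0.482  -0.3429]
[[ 0.2925 -0.0003  0.9563]
 [-0.9563  0.0017  0.2925]
 [-0.0017 -1.      0.0002]]
136 [0.5376 0.1056] 114.50000000000001
139 [0.5323 0.103 ] 117.5
150 [0.5143 0.0914] 128.5
185 [0.4766 0.0355] 163.49999999999997
```

Request:
arm_command(
  increments=[0,0,0,-4.1,0,4.2,1,0,0,0,-4.1,0,4.2,1,0,0,0,-4.1,0,4.2,1,0,0,0,-4.1,0,4.2,1,0,0,0,-4.1,0,4.2,1,0,0,0,-4.1,0,4.2,1,0,0,0,-4.1,0,4.2,1,0,0,0,-4.1,0,4.2,1],
  grip_force=40,
)

```text
clock: 1.1
position: [0.394, -0.1361, 0.4046]
ee_rot: [-0.568, 0.568, -0.42, 0.421]
contact_force: [1.0, 0.5, 0.1]
width: 0.0004
```

Request:
arm_command(
  increments=[0,0,0,-4.04,0,4.29,1,0,0,0,-4.04,0,4.29,1,0,0,0,-4.04,0,4.29,1,0,0,0,-4.04,0,4.29,1,0,0,0,-4.04,0,4.29,1,0,-0.135,0,0,0,0,1,0,-0.135,0,0,0,0,1,0,-0.135,0,0,0,0,1],
)

```text
clock: 2.1
position: [0.5395, 0.1183, 0.404]
ee_rot: [-0.642, 0.642, -0.296, 0.296]
contact_force: [-0.5, 0.5, -0.0]
width: -0.0
```

```bash
cat >> h.py <<'E'
from scipy.spatial.transform import Rotation as Ro
def st(target=None):
    s=manip.get_state();q=s['ee_rot'];M=Ro.from_quat(np.r_[q[1:],q[0]]).as_matrix()
    np.set_printoptions(precision=4,suppress=True)
    print("t",s['clock'],"p",s['position'],"F",s['contact_force'],"w",s['width'],"q",s['qpos']);print(M)
    if target is not None: print("tool cm",100*M.T@(np.array(target)-s['position']))
    return s,M
E
python3 - <<'E'
from h import *
st((.5396,.1195,.285))
im=vision.get_image("top");crop(im,130,60,400,300,2.9,"t3.png")
E
```

```text
t 2.1 p [0.5395 0.1183 0.404 ] F [-0.4586  0.5474 -0.0228] w -4.6451196485376575e-07 q [ 0.09    0.2426  1.5536 -0.0001  1.3469  0.9538]
[[ 0.6495 -0.0014  0.7604]
 [-0.7604 -0.0003  0.6495]
 [-0.0007 -1.     -0.0012]]
tool cm [-0.0739 11.8996  0.0995]
```

View pics/t3.png

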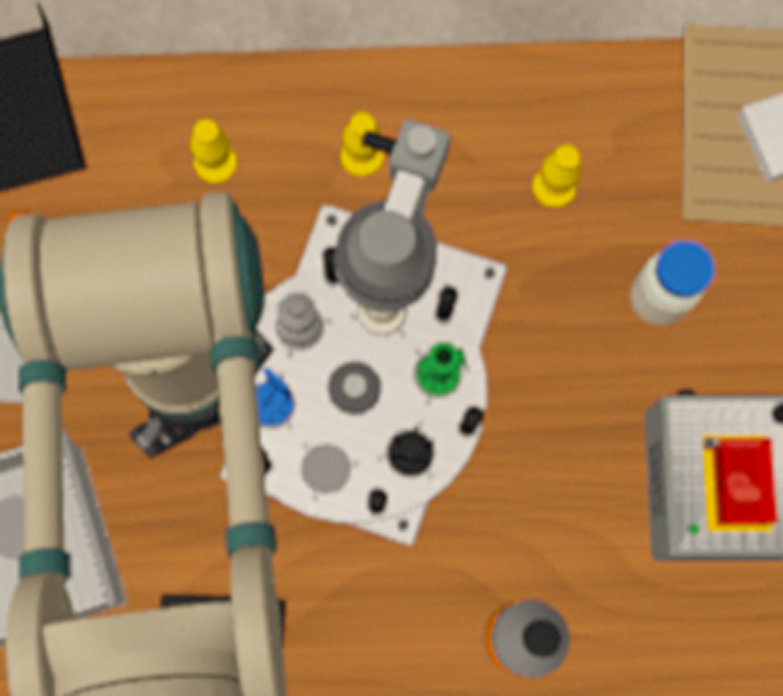

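The top view shows the arm over the table's left edge, with the blue print at (265,400) in the crop just right of the gripper. Next I go straight down and check in the scene view.

Request:
arm_command(
  increments=[0,0,0,0,3,0,1,0,0,0,0,3,0,1,0,0,0,0,3,0,1,0,0,0,0,2.9,0.1,1,0,0,0,0,0,0,1],
)

```text
clock: 2.78
position: [0.5393, 0.1184, 0.2834]
ee_rot: [-0.64, 0.642, -0.3, 0.296]
contact_force: [-0.4, -0.2, 0.4]
width: -0.0001
```

```bash
python3 - <<'E'
from h import *
st((.535,.1088,.285))
im=vision.get_image("scene");crop(im,140,90,340,260,4,"s3.png")
E
```

```text
t 2.775 p [0.5393 0.1184 0.2834] F [-0.3581 -0.2347  0.3782] w -0.00012004120314065324 q [ 0.0902  0.3388  1.7358 -0.0001  1.073   0.9607]
[[ 0.6444 -0.006   0.7646]
 [-0.7646 -0.0006  0.6445]
 [-0.0034 -1.     -0.005 ]]
tool cm [ 0.4585 -0.157  -0.949 ]
```

View pics/s3.png

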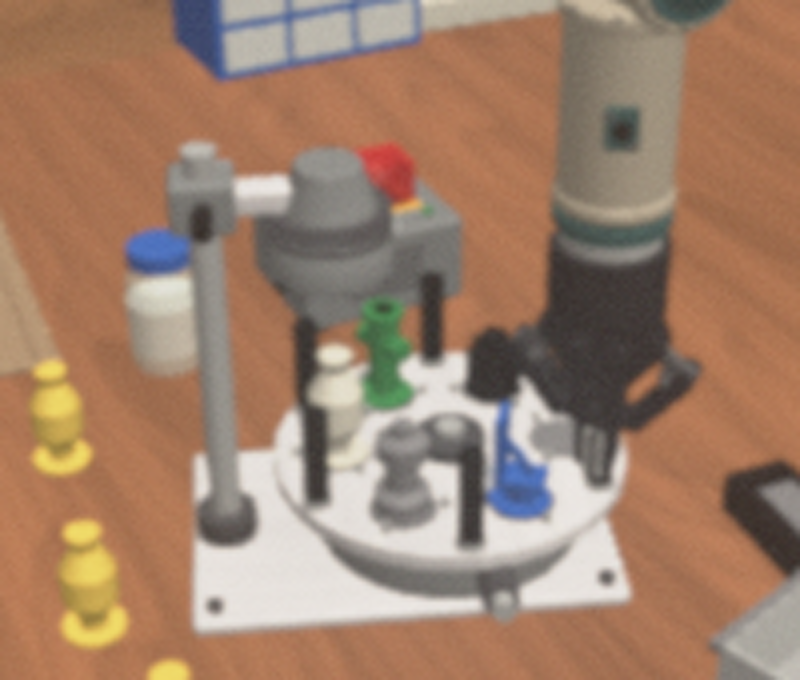

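The scene view shows the shut fingertips at about (597,460), just behind the near-left post. They are clear of the blue print at (520,460), and all prints are standing. Now I start the push.

Request:
arm_command(
  increments=[0,0,0,0.46,0,-0.95,1,0,0,0,-0.2,0,-1.0,1,0,0,0,-0.2,0,-1.0,1,0,0,0,0,0,-1.0,1,0,0,0,0,0,-1.0,1],
)

```text
clock: 3.45
position: [0.5078, 0.0867, 0.288]
ee_rot: [0.645, -0.637, 0.293, -0.304]
contact_force: [14.9, 4.8, -7.4]
width: 0.0003
```

```bash
python3 - <<'E'
from h import *
st((.489,.0702,.284))
im=vision.get_image("scene");crop(im,140,90,340,260,4,"s4.png")
E
```

```text
t 3.45 p [0.5078 0.0867 0.288 ] F [14.8653  4.8306 -7.4029] w 0.00025653936805197065 q [0.0328 0.2776 1.8183 0.0034 1.0265 0.9017]
[[ 0.6443  0.0191  0.7645]
 [-0.7647  0.0035  0.6444]
 [ 0.0096 -0.9998  0.0169]]
tool cm [ 0.0464  0.3551 -2.5035]
```

View pics/s4.png

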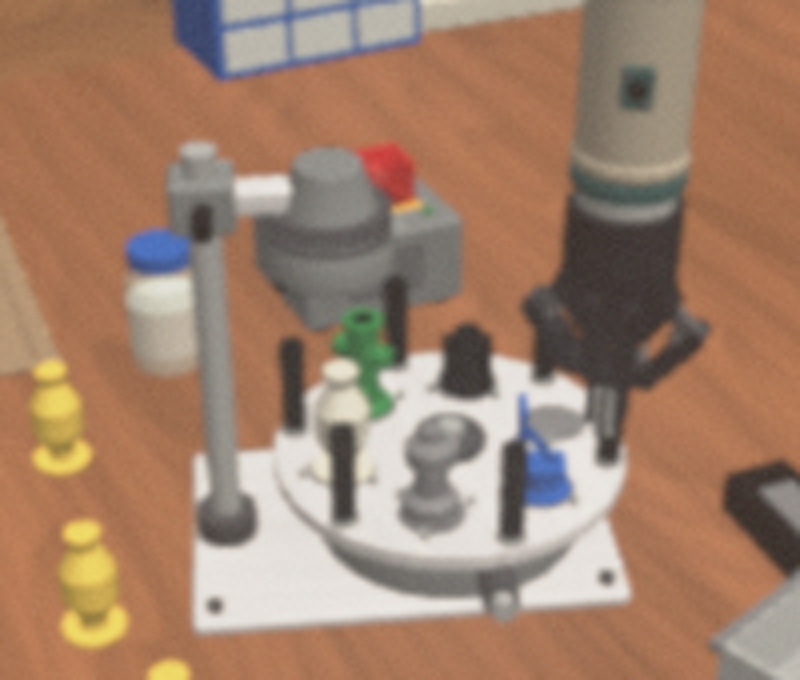

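The table has turned about 14° CCW with every print standing. I carry on past half way and then stop.

Request:
arm_command(
  increments=[0,0,0,0.35,0,-1.0,1,0,0,0,0.35,0,-1.0,1,0,0,0,0.6,0,-0.9,1,0,0,0,0.6,0,-0.9,1,0,0,0,0,0,0,1],
)

```text
clock: 4.12
position: [0.4858, 0.0466, 0.2869]
ee_rot: [0.641, -0.641, 0.297, -0.299]
contact_force: [-0.4, -0.8, -0.3]
width: 0.0003
```

```bash
python3 - <<'E'
from h import *
st()
im=vision.get_image("scene");crop(im,140,90,340,260,4,"s5.png")
E
```

```text
t 4.125 p [0.4858 0.0466 0.2869] F [-0.3593 -0.7644 -0.2889] w 0.0003328025333108435 q [-0.047   0.2463  1.8681 -0.0005  1.0252  0.8233]
[[ 0.6448  0.002   0.7644]
 [-0.7644 -0.0005  0.6448]
 [ 0.0016 -1.      0.0012]]
```

View pics/s5.png

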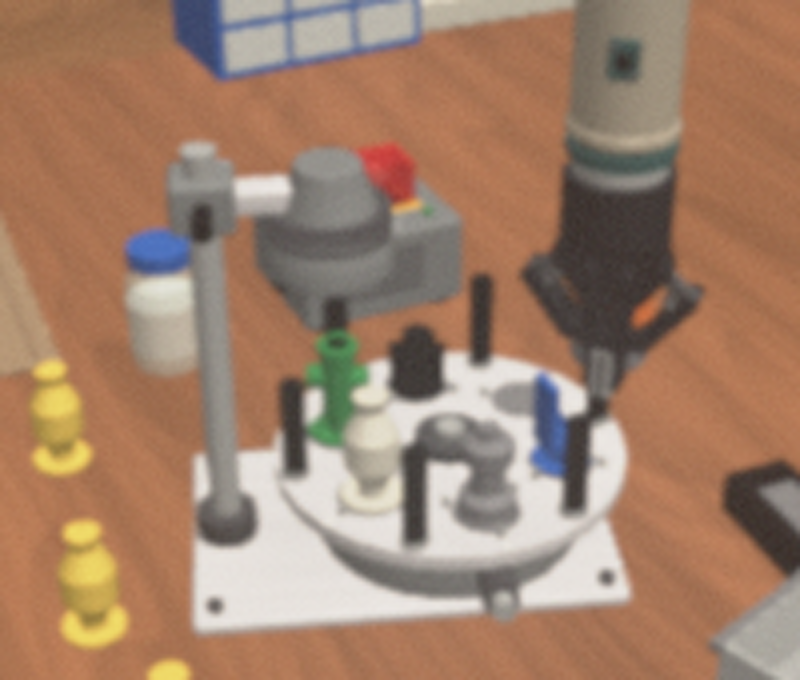

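The table has run free and is swinging in. I back the fingers away outward so the following blue print can't meet them.

Request:
arm_command(
  increments=[0,0,0,-4.5,0,-2.2,1,0,0,0,-1,-4,-0.5,1,0,0,0,0,-5,0,1,0,0,0,0,-5,0,1,0,0,0,0,0,0,1],
)

```text
clock: 4.8
position: [0.4306, 0.0717, 0.4298]
ee_rot: [0.643, -0.64, 0.295, -0.301]
contact_force: [0.3, -0.6, 0.2]
width: 0.0
```

```bash
python3 - <<'E'
from h import *
st()
im=vision.get_image("scene");crop(im,140,90,340,260,4,"s6.png")
im=vision.get_image("top");crop(im,195,90,315,300,2.8,"t6.png")
cv2.imwrite("pics/t6f.png",im[:,:,::-1])
E
```

```text
t 4.8 p [0.4306 0.0717 0.4298] F [ 0.269  -0.6431  0.162 ] w 8.701031414914878e-06 q [ 0.0056  0.0466  1.7294 -0.0006  1.3563  0.8747]
[[ 0.6456  0.0092  0.7636]
 [-0.7637 -0.0005  0.6456]
 [ 0.0064 -1.      0.0067]]
```

View pics/s6.png

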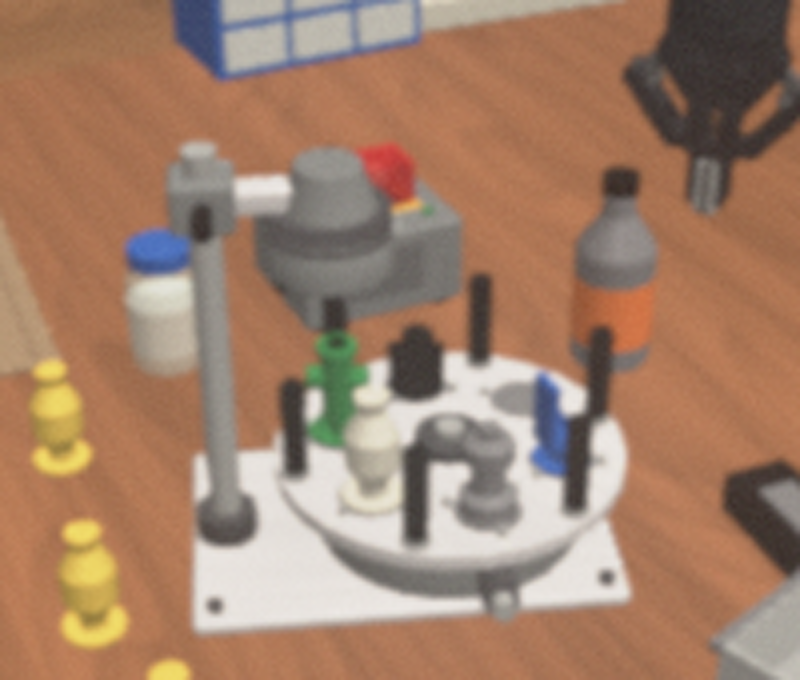

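View pics/t6.png

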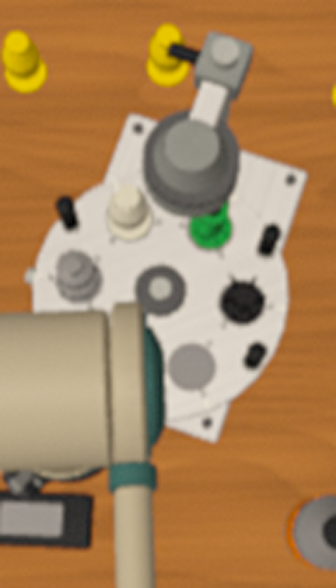

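Request:
arm_command(
  increments=[0,0,0,0,-3,-5,1,0,0,0,0,0,-3,1,0,0,0,0,0,0,1],
)

```text
clock: 5.28
position: [0.3673, 0.0195, 0.4543]
ee_rot: [-0.641, 0.642, -0.299, 0.297]
contact_force: [1.0, 1.0, -0.2]
width: -0.0002
```

```bash
python3 - <<'E'
from h import *
im=vision.get_image("top");crop(im,195,90,315,300,2.8,"t7.png")
im2=vision.get_image("scene");crop(im2,140,90,340,260,4,"s7.png")
S=np.array([.584,.0037])
a=[]
for x,y,z in((67,213,.1125),(270,239,.1125),(256,356,.1125),(191,367,.075)):
    p=onz("top",x/2.8+195,y/2.8+90,z)[:2]-S;an=np.degrees(np.arctan2(p[1],p[0]))+21.5;print(np.hypot(*p),an,(an-30)%60 if z>.1 else an%60)
E
```

```text
0.11277903068058018 71.57332398569403 41.57332398569403
0.11378976503369156 -47.83570468807197 42.16429531192803
0.11310512331054448 -107.86395782587238 42.136042174127624
0.07984539304375039 -138.42497504415005 41.575024955849955
```

View pics/t7.png

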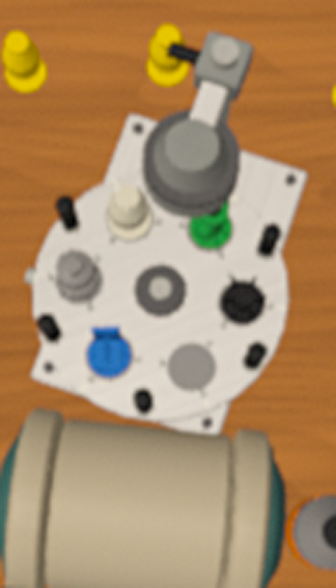

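View pics/s7.png

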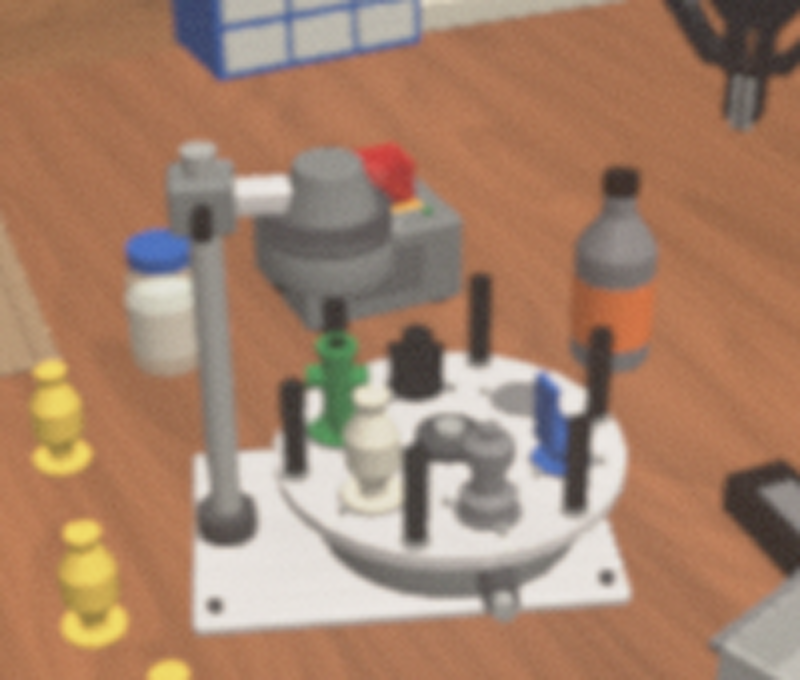

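The table has stopped at about 42° instead of dropping home; four independent measures in the top view agree on 41.6–42.2°. Nothing visible blocks it and the prints are upright. I'll nudge the next post gently to finish the turn while watching the force.

Request:
arm_command(
  increments=[0,0.128,0,0,0,0,1,0,0.128,0,0,0,0,1,0,0.128,0,0,0,0,1,0,0,0,-0.93,1.25,5.6,1,0,0,0,-0.93,1.25,5.6,1,0,0,0,-0.93,1.25,5.6,1,0,0,0,-0.93,1.25,5.6,1,0,0,0,0,0,0,1],
)

```text
clock: 6.38
position: [0.5737, 0.128, 0.4012]
ee_rot: [-0.573, 0.574, -0.415, 0.412]
contact_force: [-0.3, -0.0, 0.6]
width: -0.0003
```

```bash
python3 - <<'E'
from h import *
st((.5691,.1248,.285))
E
```

```text
t 6.375 p [0.5737 0.128  0.4012] F [-0.3305 -0.0452  0.6414] w -0.0002628040692205682 q [0.1009 0.2984 1.4813 0.0008 1.3665 1.3509]
[[ 0.3151 -0.0047  0.949 ]
 [-0.949   0.0003  0.3151]
 [-0.0018 -1.     -0.0044]]
tool cm [ 0.177 11.618 -0.482]
```

Request:
arm_command(
  increments=[0,0,0,0.1,3.9,-0.1,1,0,0,0,0.1,3.9,-0.1,1,0,0,0,0,3.8,-0.1,1,0,0,0,0,0,0,1],
)

```text
clock: 6.88
position: [0.5662, 0.1226, 0.2866]
ee_rot: [-0.571, 0.575, -0.417, 0.412]
contact_force: [-0.4, 0.0, 0.5]
width: -0.0001
```

```bash
python3 - <<'E'
from h import *
S=np.array([.584,.0037])
s,M=st()
for th in (100,104,108,112,116,118):
    t=np.radians(th);print(th,100*M.T@(np.r_[S+.117*np.array([np.cos(t),np.sin(t)]),.285]-s['position']))
im2=vision.get_image("scene");crop(im2,140,90,340,260,4,"s8.png")
E
```

```text
t 6.875 p [0.5662 0.1226 0.2866] F [-0.4022  0.0147  0.5231] w -0.00010805618435208325 q [ 0.0932  0.3728  1.6709 -0.      1.1058  1.346 ]
[[ 0.3127 -0.0079  0.9498]
 [-0.9498 -0.0008  0.3127]
 [-0.0017 -1.     -0.0078]]
100 [ 0.2739  0.1596 -0.3575]
104 [ 0.1854  0.1661 -1.1694]
108 [ 0.1537  0.1724 -1.9854]
112 [ 0.179   0.1787 -2.8016]
116 [ 0.2611  0.1849 -3.6141]
118 [ 0.3235  0.1879 -4.0177]
```

View pics/s8.png

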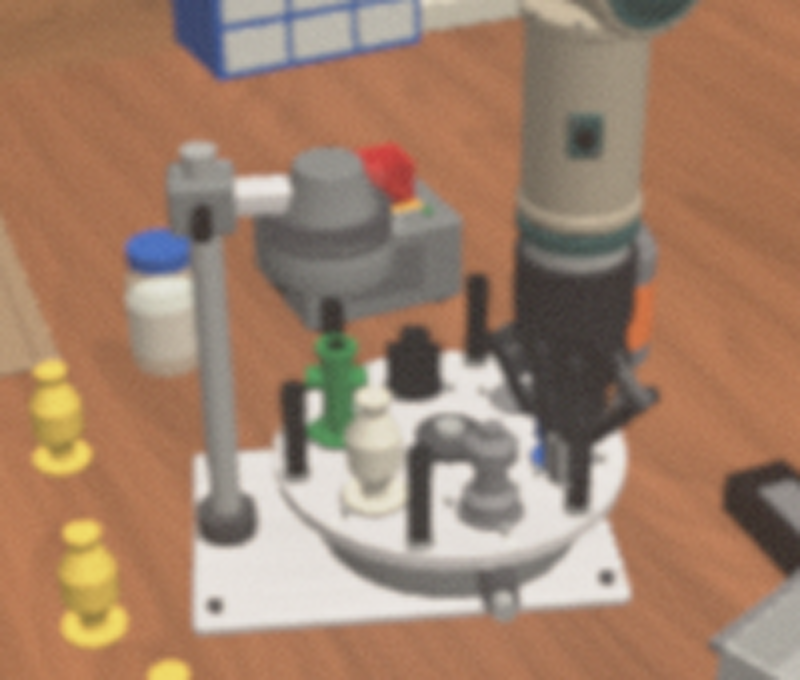

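The fingers are behind the post at (578,460) in the crop, and the prints are standing. I push gently.

Request:
arm_command(
  increments=[0,0,0,0.15,0,-0.8,1,0,0,0,0,0,-0.8,1,0,0,0,0,0,0,1],
)

```text
clock: 7.3
position: [0.5523, 0.1158, 0.2908]
ee_rot: [-0.573, 0.573, -0.414, 0.415]
contact_force: [0.7, -1.0, 0.4]
width: 0.0
```

```bash
python3 - <<'E'
from h import *
s,M=st()
im2=vision.get_image("scene");crop(im2,140,90,340,260,4,"s9.png")
E
```

```text
t 7.3 p [0.5523 0.1158 0.2908] F [ 0.7144 -0.9612  0.3566] w 4.412852584066539e-05 q [ 0.0835  0.3463  1.702  -0.0007  1.0931  1.3369]
[[ 0.3125  0.0002  0.9499]
 [-0.9499 -0.0006  0.3125]
 [ 0.0006 -1.     -0.    ]]
```

View pics/s9.png

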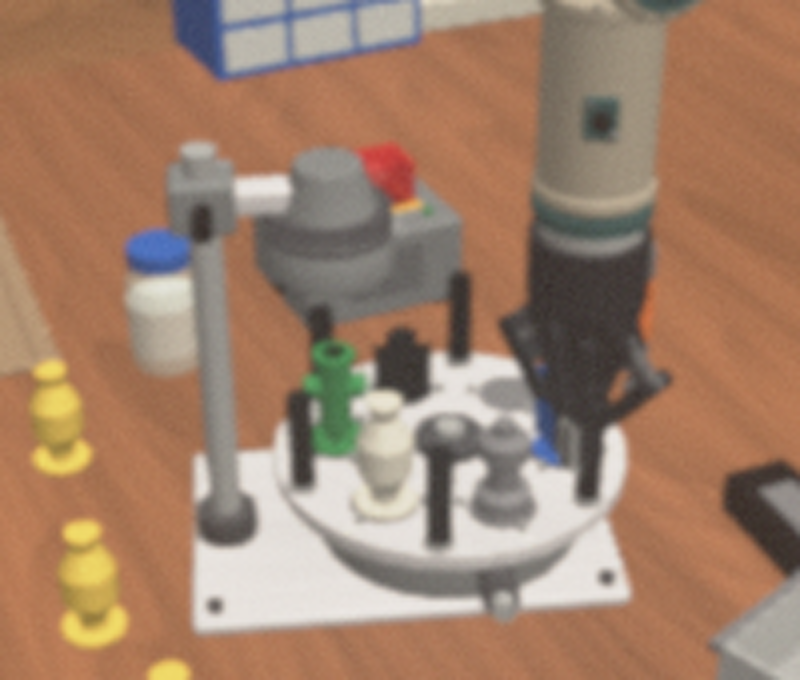

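Request:
arm_command(
  increments=[0,0,0,0,0,-0.8,1,0,0,0,0,0.2,-0.8,1,0,0,0,0.1,0,0,1],
)

```text
clock: 7.72
position: [0.5368, 0.11, 0.2873]
ee_rot: [-0.572, 0.574, -0.415, 0.414]
contact_force: [0.3, -0.4, 0.5]
width: 0.0001
```

```bash
python3 - <<'E'
from h import *
s,M=st()
im2=vision.get_image("scene");crop(im2,140,90,340,260,4,"s10.png")
E
```

```text
t 7.725 p [0.5368 0.11   0.2873] F [ 0.3104 -0.4452  0.4702] w 9.23957802510628e-05 q [ 0.075   0.3286  1.7408 -0.      1.0754  1.3282]
[[ 0.3123 -0.0032  0.95  ]
 [-0.95   -0.0002  0.3123]
 [-0.0008 -1.     -0.0031]]
```

View pics/s10.png

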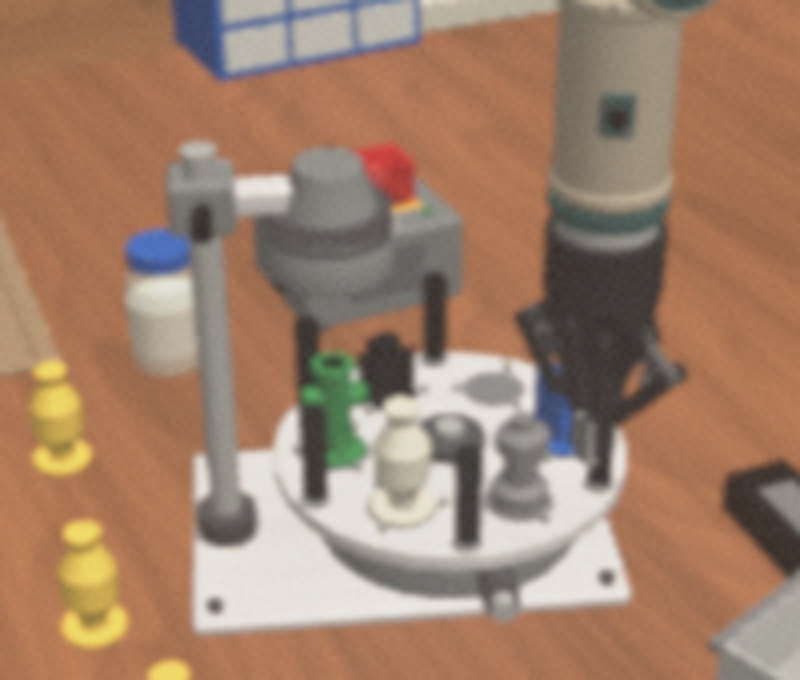

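The posts are back on their home positions: (315,498), (467,540) and (600,485), against (317,500), (470,540) and (600,480) at the start. So the table looks home. I retract and measure.

Request:
arm_command(
  increments=[0,0,0,-1,0,0.6,1,0,0,0,-4,-1,0,1,0,0,0,0,-5,0,1,0,0,0,0,-6,0,1,0,0,0,0,-2,-5,1,0,0,0,0,0,-6,1,0,0,0,0,0,-6,1,0,0,0,0,0,0,1],
)

```text
clock: 8.78
position: [0.3627, 0.1063, 0.4275]
ee_rot: [-0.572, 0.573, -0.415, 0.414]
contact_force: [0.6, -0.2, -0.5]
width: -0.0
```

```bash
python3 - <<'E'
from h import *
st()
im=vision.get_image("top");crop(im,195,90,315,300,2.8,"t11.png")
im2=vision.get_image("scene");crop(im2,140,90,340,260,4,"s11.png")
E
```

```text
t 8.775 p [0.3627 0.1063 0.4275] F [ 0.604  -0.1841 -0.5086] w -1.2922522404699974e-05 q [ 0.1003 -0.043   1.8249  0.0002  1.3622  1.3533]
[[ 0.3124 -0.0025  0.9499]
 [-0.9499 -0.0001  0.3124]
 [-0.0007 -1.     -0.0024]]
```

View pics/t11.png

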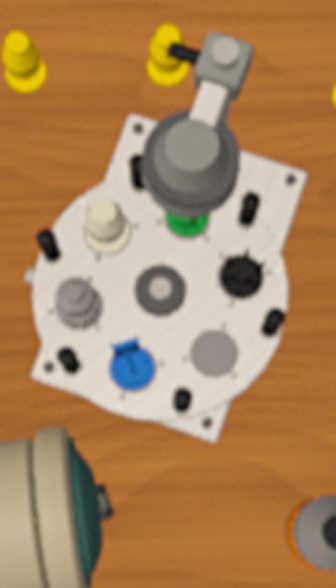

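View pics/s11.png

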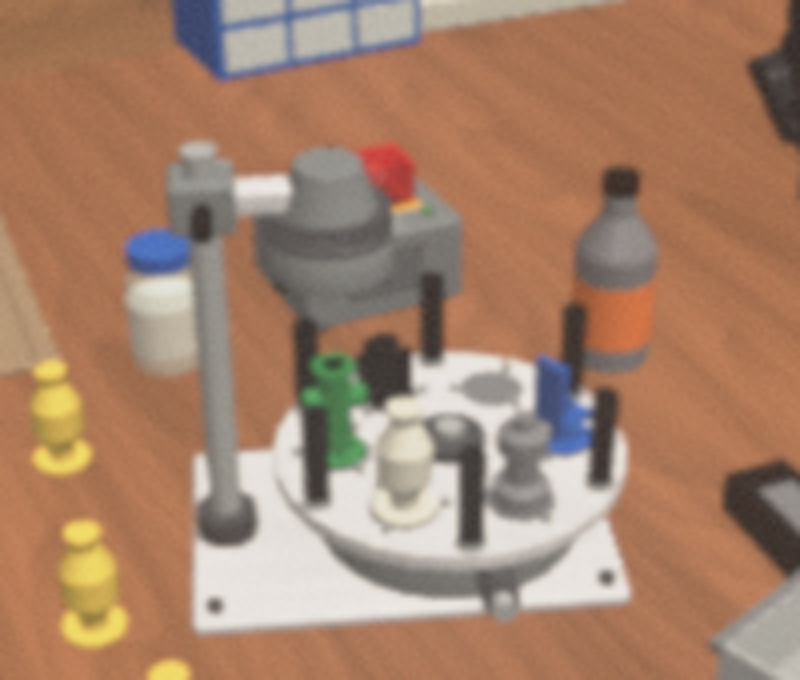

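The table is home: all six posts in the top view sit on their starting pixels. Green is under the lamp at (187,220) in the crop and every print is upright. Next is the controller; I turn the jaws across its y axis.

Request:
arm_command(
  increments=[0,0.1765,0,0,0,0,1,0,0.1765,0,0,0,0,1,0,0,0,6.0,0,-0.4,0,0,0,0,6.0,0,-0.4,0,0,0,0,6.0,0,-0.4,0,0,0,0,6.0,0,-0.4,0,0,0,0,6.0,0,-0.4,0,0,0,0,6.0,0,-0.4,0],
)

```text
clock: 9.88
position: [0.3313, -0.2557, 0.4277]
ee_rot: [-0.491, 0.491, -0.508, 0.509]
contact_force: [1.4, -0.7, 0.0]
width: 0.0853
```

Request:
arm_command(
  increments=[0,0,0,4.0,0,-0.4,0,0,0,0,4.0,0,-0.4,0,0.15,0,0,0,0,0,0,0.15,0,0,0,0,0,0,0.15,0,0,0,0,0,0,0.15,0,0,0,0,0,0,0,0,0,0,0,0,0],
)

```text
clock: 10.75
position: [0.3193, -0.3335, 0.427]
ee_rot: [-0.614, 0.323, -0.337, 0.636]
contact_force: [-0.6, -0.4, -0.0]
width: 0.0858
```

```bash
python3 - <<'E'
from h import *
st((.316,-.337,.3175))
im=vision.get_image("top");crop(im,300,120,440,300,3.3,"t12.png")
E
```

```text
t 10.75 p [ 0.3193 -0.3335  0.427 ] F [-0.602  -0.4028 -0.0192] w 0.08577572313310926 q [-1.178   0.0016  1.8679  0.6182  1.0856  0.1872]
[[-0.0376  0.563   0.8256]
 [-0.9993 -0.0195 -0.0322]
 [-0.002  -0.8262  0.5634]]
tool cm [ 0.3856  8.862  -6.4305]
```

View pics/t12.png

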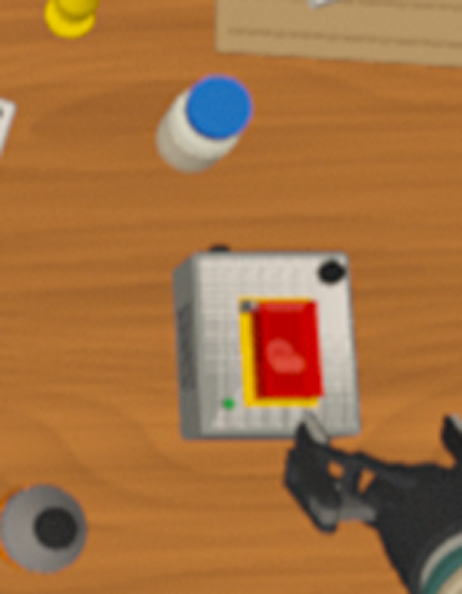

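Request:
arm_command(
  increments=[0,0,0,0.2,4.4,-3.2,0,0,0,0,0.2,4.4,-3.2,0,0,0,0,0,0,0,0],
)

```text
clock: 11.18
position: [0.3163, -0.3351, 0.3158]
ee_rot: [-0.615, 0.323, -0.34, 0.634]
contact_force: [-0.1, -0.2, 0.4]
width: 0.0855
```

```bash
python3 - <<'E'
from h import *
st((.3725,-.339,.235))
im=vision.get_image("top");crop(im,340,170,470,290,5,"t13.png")
print(proj("top",(.46,-.3422,.107)))
E
```

```text
t 11.175 p [ 0.3163 -0.3351  0.3158] F [-0.0809 -0.1782  0.41  ] w 0.08547480577935372 q [-1.1871  0.1178  2.0545  0.7454  0.8626 -0.0483]
[[-0.0335  0.5602  0.8277]
 [-0.9994 -0.0116 -0.0326]
 [-0.0087 -0.8283  0.5603]]
tool cm [0.2713 9.8411 0.1398]
[386.124  233.8798]
```

View pics/t13.png

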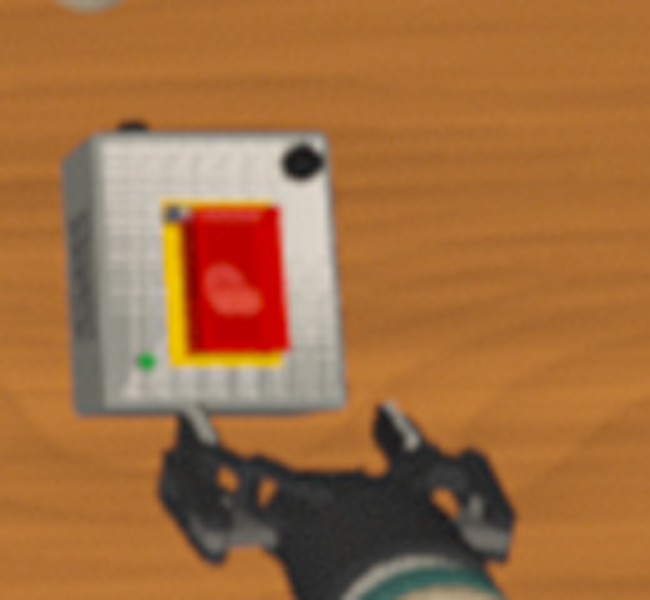

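The jaws straddle the guard's line: tips at (200,420) and (395,420) in the crop, guard between 190 and 285 and deeper. Now the approach.

Request:
arm_command(
  increments=[0,0,0,0.1,3.3,0.1,0,0,0,0,0.1,3.3,0,0,0,0,0,0.1,2.2,0,0,0,0,0,0,1.0,0,0,0,0,0,0,0,0,0],
)

```text
clock: 11.85
position: [0.3731, -0.3417, 0.2398]
ee_rot: [-0.615, 0.324, -0.334, 0.637]
contact_force: [1.0, -0.2, 0.4]
width: 0.0851
```

```bash
python3 - <<'E'
from h import *
s,M=st((.3725,-.339,.235)); print("grasp",s['position']+.155*M[:,1],"tipopen",s['position']+.16*M[:,1])
im=vision.get_image("top");crop(im,340,170,470,290,5,"t14.png")
im=vision.get_image("scene");crop(im,180,70,300,170,6,"s14.png")
E
```

```text
t 11.85 p [ 0.3731 -0.3417  0.2398] F [ 1.0401 -0.2208  0.444 ] w 0.08514339965758395 q [-1.0678  0.2802  2.0922  0.9269  0.6524 -0.1885]
[[-0.0342  0.5656  0.824 ]
 [-0.9994 -0.0208 -0.0272]
 [ 0.0018 -0.8244  0.566 ]]
tool cm [-0.2679  0.3566 -0.3324]
grasp [ 0.4608 -0.3449  0.112 ] tipopen [ 0.4636 -0.345   0.1079]
```

View pics/t14.png

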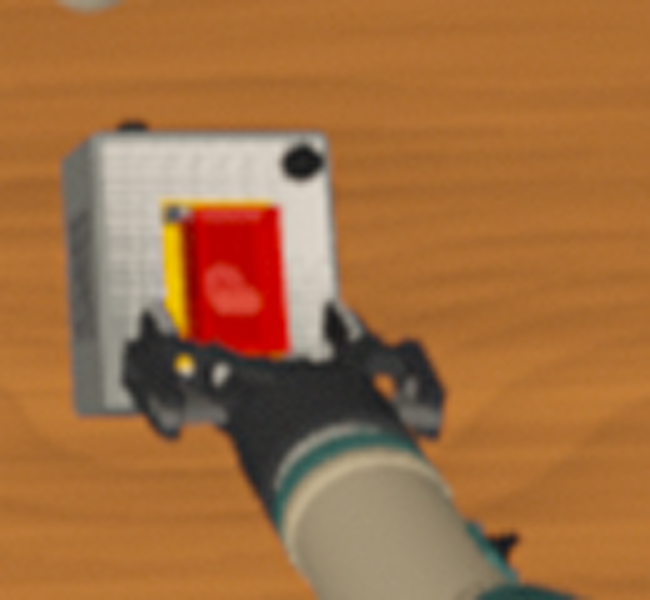

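View pics/s14.png

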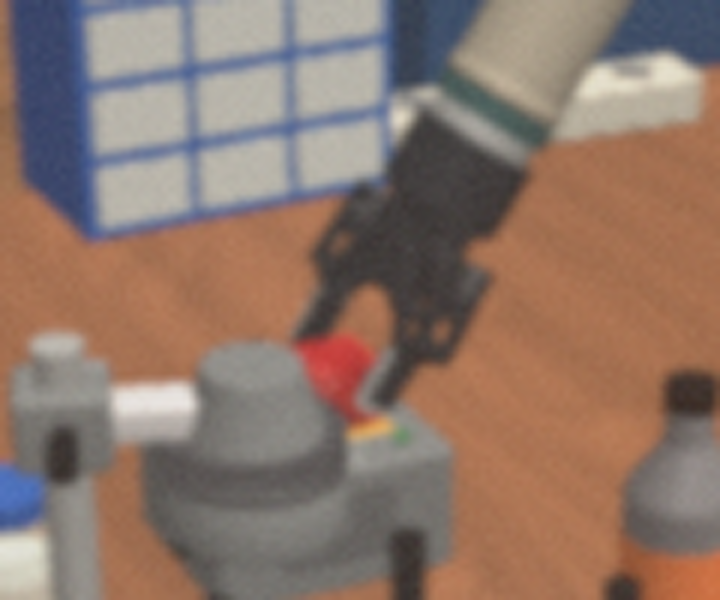

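Request:
arm_command(
  increments=[0,0,0,-0.25,0.3,-0.2,0,0,0,0,0,0,0,0.3,0,0,0,0,0,0,0.45,0,0,0,0,0,0,0.6],
  grip_force=25,
)

```text
clock: 12.45
position: [0.372, -0.3392, 0.2354]
ee_rot: [-0.614, 0.325, -0.335, 0.637]
contact_force: [-3.8, -1.7, 2.1]
width: 0.0439
```

```bash
python3 - <<'E'
from h import *
s,M=st(); print("grasp",s['position']+.155*M[:,1],s['moment'])
h=np.array([.520,-.3443,.095]);r=M.T@(s['position']-h);print(r)
for d in(-.05,-.15,-.17):
    print(d,100*((Ro.from_rotvec([d,0,0]).as_matrix()-np.eye(3))@r))
E
```

```text
t 12.45 p [ 0.372  -0.3392  0.2354] F [-3.7562 -1.7365  2.1214] w 0.04385260001451617 q [-1.0663  0.2841  2.1029  0.9401  0.6413 -0.204 ]
[[-0.0357  0.5641  0.825 ]
 [-0.9994 -0.022  -0.0282]
 [ 0.0023 -0.8254  0.5645]]
grasp [ 0.4595 -0.3426  0.1074] [0.0638 0.5645 0.1053]
[ 0.0005 -0.1994 -0.043 ]
-0.05 [ 0.     -0.1899  1.0021]
-0.15 [ 0.     -0.4183  3.0286]
-0.17 [-0.     -0.4396  3.436 ]
```

Request:
arm_command(
  increments=[-0.05,0,0,0,-0.19,1.0,0.6,-0.1,0,0,0,-0.3,2.0,0.6,-0.15,0,0,0,-0.42,3.03,0.6,0,0,0,0,0,0,0.6],
)

```text
clock: 12.95
position: [0.4181, -0.3411, 0.2719]
ee_rot: [-0.564, 0.409, -0.42, 0.582]
contact_force: [-13.1, -4.5, 12.1]
width: 0.0434
```

```bash
python3 - <<'E'
from h import *
s,M=st(); print("grasp",s['position']+.155*M[:,1],s['moment'])
h=np.array([.520,-.3443,.095]);g=s['position']+.155*M[:,1]-h;print(np.hypot(g[0],g[2]),np.arctan2(g[2],-g[0])-np.arctan2(.012,.06))
im=vision.get_image("top");crop(im,340,170,470,290,5,"t15.png")
E
```

```text
t 12.95 p [ 0.4181 -0.3411  0.2719] F [-13.1148  -4.5421  12.0517] w 0.04335384296358601 q [-0.8984  0.2824  1.8901  0.3406  0.7877  0.4816]
[[-0.0292  0.3119  0.9497]
 [-0.9996 -0.0117 -0.0269]
 [ 0.0027 -0.95    0.3121]]
grasp [ 0.4665 -0.3429  0.1246] [-0.46    1.2868 -1.0786]
0.06117867777418063 0.30776345011905315
```

View pics/t15.png

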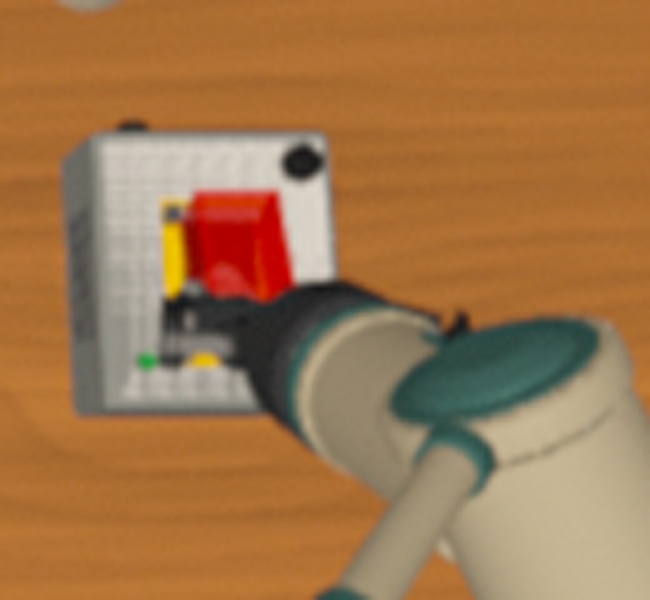

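The guard is up about 0.31 rad, still pinched (43 mm) and turning about the hinge as it should. The force is mild and radial, so I ease out slightly and continue.

Request:
arm_command(
  increments=[-0.15,0,0,0,-0.7,2.9,0.6,-0.15,0,0,0,-0.42,3.03,0.6,-0.15,0,0,0,-0.42,3.03,0.6,0,0,0,0,0,0,0.6],
)

```text
clock: 13.5
position: [0.505, -0.3442, 0.2996]
ee_rot: [0.46, -0.523, 0.539, -0.473]
contact_force: [0.8, -6.5, 0.6]
width: 0.0435
```

```bash
python3 - <<'E'
from h import *
s,M=st(); print("grasp",s['position']+.155*M[:,1],s['moment'],"toolF",M.T@s['contact_force'])
h=np.array([.520,-.3443,.095]);g=s['position']+.155*M[:,1]-h;print(np.hypot(g[0],g[2]),np.arctan2(g[2],-g[0])-np.arctan2(.012,.06))
E
```

```text
t 13.5 p [ 0.505  -0.3442  0.2996] F [ 0.7761 -6.5054  0.5825] w 0.043524614786257805 q [-0.6872  0.4324  1.538  -0.0827  1.2752  0.9411]
[[-0.0293 -0.1294  0.9912]
 [-0.9996  0.0039 -0.0291]
 [-0.0001 -0.9916 -0.1295]]
grasp [ 0.4849 -0.3436  0.1459] [-1.0728 -0.1968 -0.6721] toolF [ 6.4797 -0.7037  0.8829]
0.06182800405613195 0.770162619915616
```

Request:
arm_command(
  increments=[-0.15,0,0,0.1,-0.42,3.03,0.6,-0.15,0,0,0,-0.42,3.03,0.6,-0.15,0,0,0,-0.42,3.03,0.6,-0.15,0,0,0,-0.42,3.03,0.6,0,0,0,0,0,0,0.6,0,0,0,0,0,0,0.6],
)

```text
clock: 14.25
position: [0.6203, -0.3484, 0.2713]
ee_rot: [0.286, -0.635, 0.656, -0.292]
contact_force: [-0.3, -6.0, -6.7]
width: 0.0439
```

```bash
python3 - <<'E'
from h import *
s,M=st(); print("grasp",s['position']+.155*M[:,1],s['moment'],"toolF",M.T@s['contact_force'])
h=np.array([.520,-.3443,.095]);g=s['position']+.155*M[:,1]-h;print(np.hypot(g[0],g[2]),np.arctan2(g[2],-g[0])-np.arctan2(.012,.06))
im=vision.get_image("top");crop(im,340,170,470,290,5,"t16.png")
im=vision.get_image("scene");crop(im,180,70,300,170,6,"s16.png")
E
```

```text
t 14.25 p [ 0.6203 -0.3484  0.2713] F [-0.3089 -5.9752 -6.711 ] w 0.043857607890900964 q [-0.5251  0.7665  1.0899 -0.3415  1.9329  1.0607]
[[-0.0307 -0.6659  0.7454]
 [-0.9995  0.0238 -0.0199]
 [-0.0045 -0.7457 -0.6663]]
grasp [ 0.5171 -0.3447  0.1558] [-1.001  -0.9858  0.4464] toolF [6.0121 5.0675 4.36  ]
0.06082705739197521 1.3260041164584218
```

View pics/t16.png

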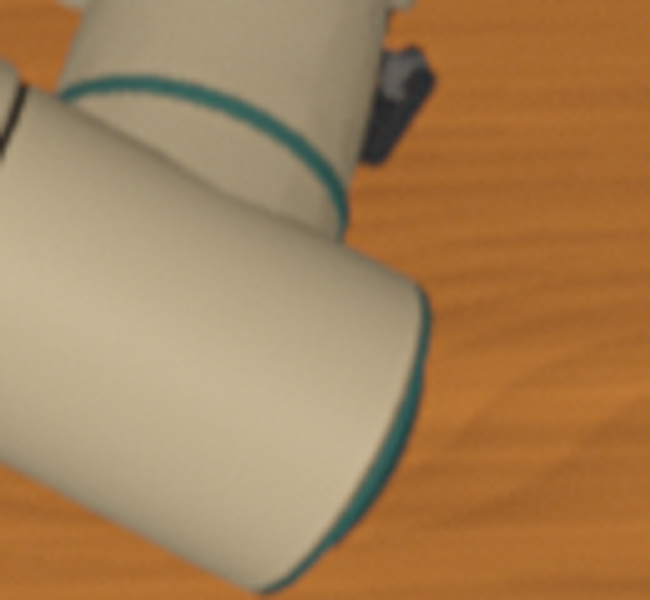

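View pics/s16.png

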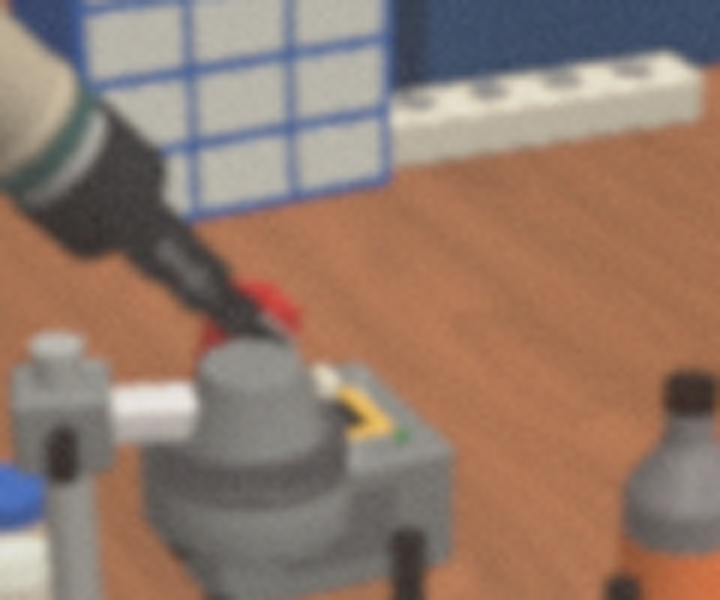

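The scene view shows the guard raised to about 1.33 rad, with the white toggle tip visible at (325,380). One more step, then release and back out.

Request:
arm_command(
  increments=[-0.15,0,0,0.1,-0.42,3.03,0.6,0,0,0,0,0,0,0.6,0,0,0,0,0,0,0,0,0,0,0,0,0,0,0,0,0,0,0,0,0],
)

```text
clock: 14.98
position: [0.645, -0.3487, 0.2579]
ee_rot: [0.237, -0.654, 0.676, -0.242]
contact_force: [0.5, 0.1, -0.3]
width: 0.0854
```

```bash
python3 - <<'E'
from h import *
s,M=st(); print("grasp",s['position']+.155*M[:,1],s['ee_rot'])
h=np.array([.520,-.3443,.095]);g=s['position']+.155*M[:,1]-h;print(np.hypot(g[0],g[2]),np.arctan2(g[2],-g[0])-np.arctan2(.012,.06))
E
```

```text
t 14.975 p [ 0.645  -0.3487  0.2579] F [ 0.5226  0.0807 -0.2899] w 0.08538373206954453 q [-0.5004  0.8548  0.9858 -0.4082  2.0875  1.0457]
[[-0.0324 -0.77    0.6373]
 [-0.9995  0.0276 -0.0174]
 [-0.0042 -0.6375 -0.7704]]
grasp [ 0.5256 -0.3445  0.159 ] [ 0.2371 -0.6539  0.6765 -0.242 ]
0.06429458761253067 1.4608569704730048
```

Request:
arm_command(
  increments=[0,0,0,0,-4,0,0,0,0,0,0,-3,0,0,0.16,0,0,0,-2,-2.5,0,0.16,0,0,0,-2,-2.5,0.5,0.16,0,0,0,-2,-2,1,0.16,0,0,0,-2,-1,1,0.16,0,0,0,-2,0,1,0.08,0,0,0,-1,0,1],
)

```text
clock: 15.98
position: [0.6902, -0.3507, 0.4475]
ee_rot: [-0.494, 0.49, -0.507, 0.509]
contact_force: [-0.3, 0.6, -0.3]
width: 0.0003
```

```bash
python3 - <<'E'
from h import *
s,M=st((.40,-.34,.42))
E
```

```text
t 15.975 p [ 0.6902 -0.3507  0.4475] F [-0.3263  0.5827 -0.3075] w 0.0002615949715185632 q [-0.561   0.5808  0.9053  0.0046  1.6515  1.0425]
[[-0.0324  0.0058  0.9995]
 [-0.9995  0.0018 -0.0324]
 [-0.002  -1.      0.0057]]
tool cm [ -0.1253   2.5878 -29.0546]
```

Request:
arm_command(
  increments=[0,0,0,0,0,-5.5,1,0,0,0,0,0,-5.5,1,0,0,0,0,0,-5.5,1,0,0,0,0,0,-5.5,1,0,0,0,0,1.2,-5.5,1,0.15,0,0,0,1.2,-5.0,1,0.15,0,0,0,0,0,1,0,0,0,0,0,0,1],
)

```text
clock: 16.98
position: [0.3646, -0.3399, 0.4211]
ee_rot: [-0.559, 0.412, -0.428, 0.578]
contact_force: [0.0, -0.2, 0.2]
width: -0.0001
```

```bash
python3 - <<'E'
from h import *
s,M=st((.384,-.341,.265))
im=vision.get_image("top");crop(im,340,170,470,290,5,"t17.png")
im=vision.get_image("scene");crop(im,180,70,300,170,6,"s17.png")
E
```

```text
t 16.975 p [ 0.3646 -0.3399  0.4211] F [ 0.0263 -0.2329  0.1537] w -0.00013146327952399419 q [-0.984   0.0928  1.7211  0.2652  1.1655  0.5372]
[[-0.0351  0.2942  0.9551]
 [-0.9994 -0.0075 -0.0345]
 [-0.003  -0.9557  0.2943]]
tool cm [ 0.0928 15.4943 -2.7353]
```

View pics/t17.png

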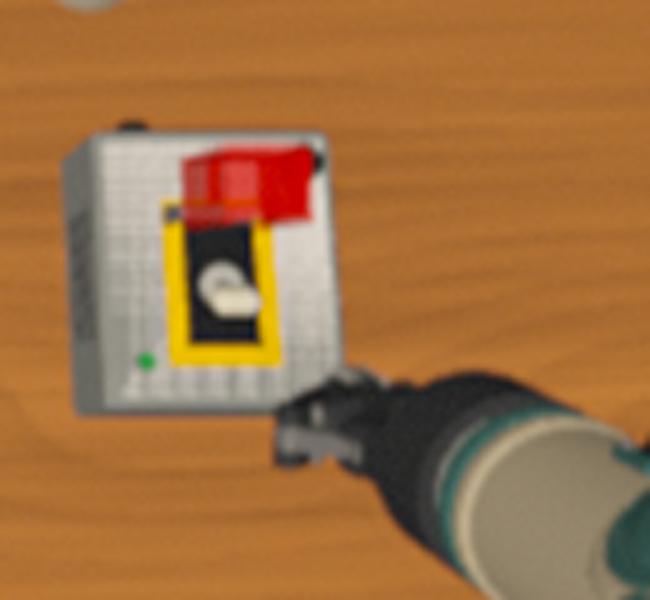

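View pics/s17.png

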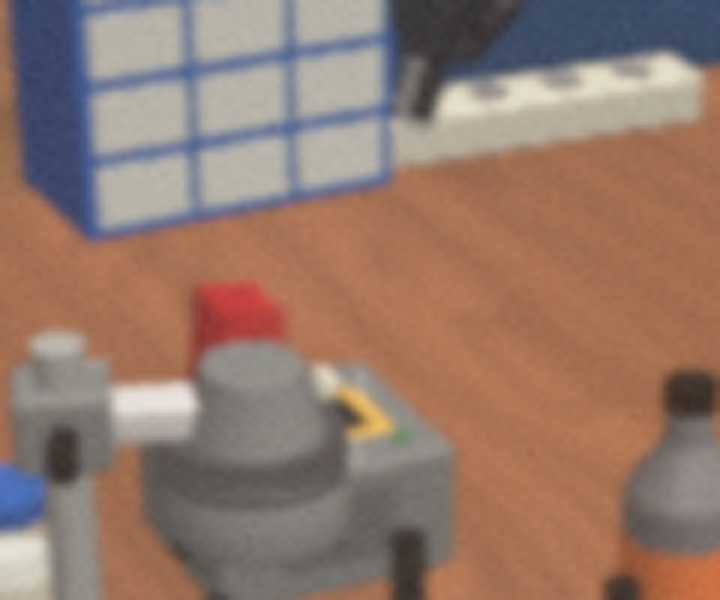

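The guard is standing open at crop (247,185). The toggle is off and leaning forward, its white tip at (237,302) → full-frame pixel (387.4,230.4). I descend in front of it.

Request:
arm_command(
  increments=[0,0,0,0,4,-2.7,1,0,0,0,0,4,0,1,0,0,0,0.1,4,0,1,0,0,0,0,3.4,0,1,0,0,0,0,0,0,1],
)

```text
clock: 17.7
position: [0.3868, -0.3409, 0.2628]
ee_rot: [-0.561, 0.413, -0.43, 0.574]
contact_force: [0.5, 0.1, -0.4]
width: -0.0003
```

```bash
python3 - <<'E'
from h import *
print("tip",onz("top",387.4,230.4,.116))
s,M=st((.384,-.341,.265)); print("fingertip",s['position']+.173*M[:,1])
print("+x in tool",M.T@[1,-.036,0])
E
```

```text
tip [ 0.46805928 -0.3435305   0.116     ]
t 17.7 p [ 0.3868 -0.3409  0.2628] F [ 0.5078  0.107  -0.4219] w -0.00026674877393576224 q [-0.9458  0.2684  1.9369  0.3369  0.7895  0.4344]
[[-0.029   0.2897  0.9567]
 [-0.9995 -0.0004 -0.0302]
 [-0.0084 -0.9571  0.2896]]
tool cm [ 0.0175 -0.2964 -0.2069]
fingertip [ 0.437  -0.341   0.0972]
+x in tool [0.007  0.2898 0.9578]
```

Request:
arm_command(
  increments=[0,0,0,0.2,0.2,0.96,1,0,0,0,0,0.25,0.96,1,0,0,0,0,0.25,0.96,1,0,0,0,0,0.27,0.96,1,0,0,0,0,0.2,0.7,1,0,0,0,0,0,0,1],
)

```text
clock: 18.45
position: [0.4273, -0.3454, 0.2688]
ee_rot: [-0.559, 0.419, -0.429, 0.573]
contact_force: [-37.1, -2.0, 24.5]
width: -0.0001
```

```bash
python3 - <<'E'
from h import *
s,M=st((.384,-.341,.265)); print("fingertip",s['position']+.173*M[:,1])
im=vision.get_image("scene");crop(im,180,70,300,170,6,"s18.png")
E
```

```text
t 18.45 p [ 0.4273 -0.3454  0.2688] F [-37.0728  -2.0458  24.4545] w -6.686723948646487e-05 q [-0.8811  0.3029  1.8615  0.2966  0.81    0.5267]
[[-0.0244  0.2804  0.9596]
 [-0.9997 -0.0073 -0.0233]
 [ 0.0005 -0.9598  0.2805]]
tool cm [-0.3342 -0.8534 -4.2674]
fingertip [ 0.4758 -0.3467  0.1027]
```

View pics/s18.png

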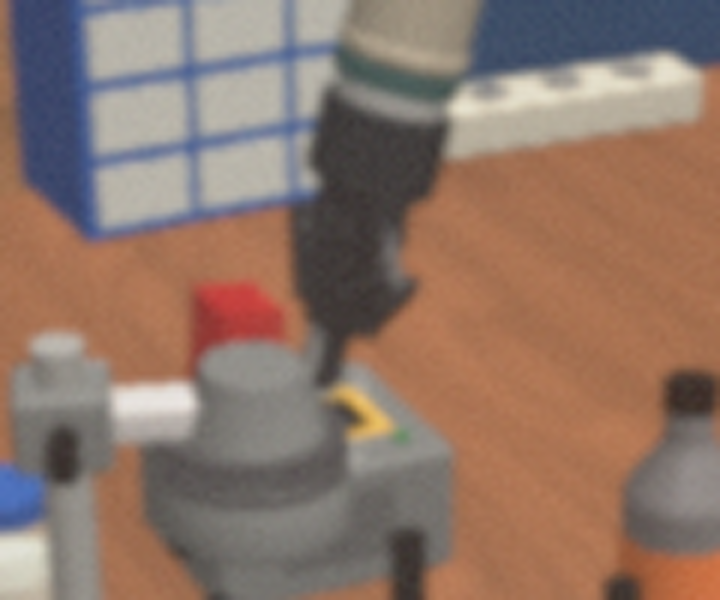

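The force rose once the lever met its far stop. I back off and look.

Request:
arm_command(
  increments=[0,0,0,0,-0.4,-1.5,1,0,0,0,0,-0.8,-2.5,1,0,0,0,0,-5,-1,1,0,0,0,0,-5,-2,1,0,0,0,0,-5,-3,1,0,0,0,0,0,0,1],
)

```text
clock: 19.25
position: [0.2886, -0.3418, 0.3964]
ee_rot: [-0.559, 0.413, -0.425, 0.58]
contact_force: [0.1, -0.1, -0.5]
width: -0.0003
```

```bash
python3 - <<'E'
from h import *
s,M=st()
im=vision.get_image("top");crop(im,340,170,470,290,5,"t19.png")
E
```

```text
t 19.25 p [ 0.2886 -0.3418  0.3964] F [ 0.0657 -0.095  -0.4971] w -0.00025501161990234525 q [-1.1412  0.0362  1.8479  0.2967  1.1325  0.3546]
[[-0.0354  0.2977  0.954 ]
 [-0.9994 -0.0141 -0.0327]
 [ 0.0038 -0.9545  0.298 ]]
```

View pics/t19.png

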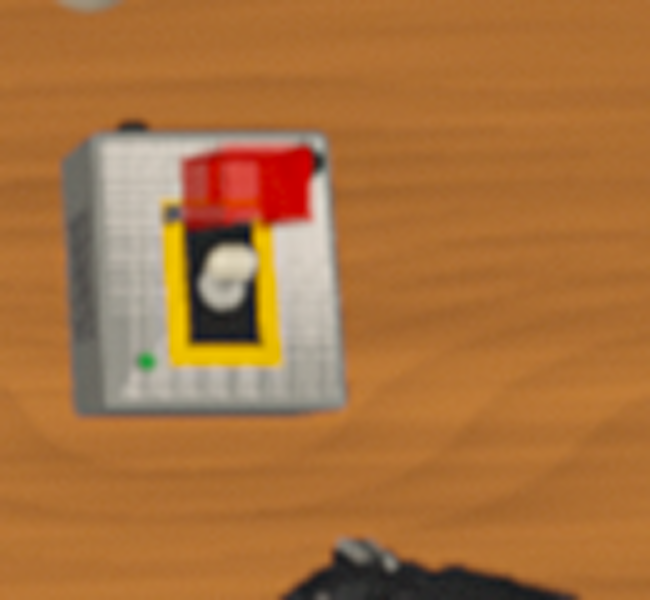

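The toggle is on, leaning to the rear with its tip at (232,262) in the crop, where it was at (237,302). I go back over the guard to pinch it again and swing it shut.

Request:
arm_command(
  increments=[-0.15,0,0,0,-2.5,1.5,1,-0.15,0,0,0,-2.5,2,1,0,0,0,0,0,5.6,1,0,0,0,0,0,5.6,1,0,0,0,0,0,5.6,1,0,0,0,0,0,5.6,1,0,0,0,0,0,5.6,0,0,0,0,0,0,5.6,0],
)

```text
clock: 20.3
position: [0.6519, -0.3515, 0.4454]
ee_rot: [0.493, -0.492, 0.51, -0.505]
contact_force: [0.2, -0.8, 0.8]
width: 0.0356
```

```bash
python3 - <<'E'
from h import *
s,M=st((.699,-.351,.40))
E
```

```text
t 20.3 p [ 0.6519 -0.3515  0.4454] F [ 0.2032 -0.7654  0.7916] w 0.035619078942771616 q [-0.5892  0.5246  1.0104  0.0031  1.6121  1.0121]
[[-0.0304 -0.0028  0.9995]
 [-0.9995  0.0057 -0.0304]
 [-0.0056 -1.     -0.003 ]]
tool cm [-0.1716  4.5314  4.7191]
```

Request:
arm_command(
  increments=[0,0,0,-0.1,2,4.7,0,-0.176,0,0,0,1,0,0,-0.176,0,0,0,1,0,0,-0.176,0,0,0,0,0,0,-0.176,0,0,0,0,0,0,-0.176,0,0,0,0,0,0,0,0,0,0,0,0,0],
)

```text
clock: 21.18
position: [0.6963, -0.3522, 0.4021]
ee_rot: [0.236, -0.656, 0.676, -0.239]
contact_force: [0.4, 0.1, -1.4]
width: 0.0853
```

```bash
python3 - <<'E'
from h import *
s,M=st((.699,-.351,.3025))
print(100*M.T@(np.array([.645,-.3487,.2579])-s['position']))
E
```

```text
t 21.175 p [ 0.6963 -0.3522  0.4021] F [ 0.3565  0.068  -1.371 ] w 0.0853424108457522 q [-0.4761  0.8888  0.5648 -0.5452  2.4487  0.8351]
[[-0.0289 -0.7742  0.6323]
 [-0.9996  0.0265 -0.0132]
 [-0.0065 -0.6324 -0.7746]]
tool cm [-0.0601  6.0973  7.885 ]
[-0.1048 13.1045  7.9226]
```

Request:
arm_command(
  increments=[0,0,0,0,3,4,0,0,0,0,0,3,3.9,0,0,0,0,-0.1,3.5,0,0,0,0,0,0,3.5,0,0,0,0,0,0,0,0,0],
)

```text
clock: 21.8
position: [0.6422, -0.3492, 0.2626]
ee_rot: [0.237, -0.654, 0.677, -0.24]
contact_force: [-0.8, 0.1, 0.3]
width: 0.0849
```

```bash
python3 - <<'E'
from h import *
s,M=st((.645,-.3487,.2579))
im=vision.get_image("scene");crop(im,180,70,300,170,6,"s20.png")
E
```

```text
t 21.8 p [ 0.6422 -0.3492  0.2626] F [-0.8476  0.0521  0.2589] w 0.08493443998411346 q [-0.5026  0.8489  0.988  -0.4107  2.0941  1.0403]
[[-0.0331 -0.7721  0.6347]
 [-0.9994  0.0298 -0.0158]
 [-0.0067 -0.6348 -0.7726]]
tool cm [-0.0569  0.0826  0.5405]
```

View pics/s20.png

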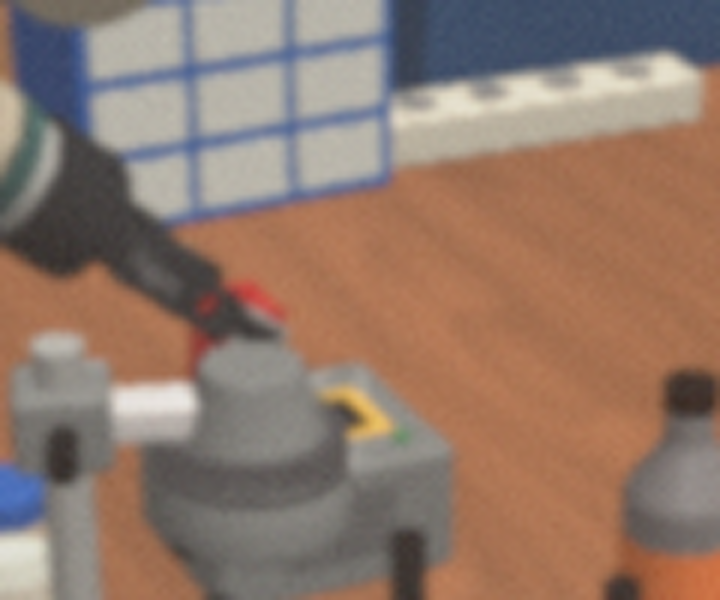

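Request:
arm_command(
  increments=[0,0,0,0,0.1,0.4,0,0,0,0,0,0,0,0.45,0,0,0,0,0,0,0.6,0,0,0,0,0,0,0.6],
)

```text
clock: 22.35
position: [0.6458, -0.3495, 0.2613]
ee_rot: [0.237, -0.654, 0.677, -0.242]
contact_force: [2.8, 1.8, 1.1]
width: 0.0432
```

Request:
arm_command(
  increments=[0.15,0,0,0,0.88,-2.97,0.6,0.15,0,0,0,0.88,-2.97,0.6,0.15,0,0,0,0.88,-2.97,0.6,0,0,0,0,0,0,0.6],
)

```text
clock: 22.85
position: [0.5609, -0.347, 0.2989]
ee_rot: [0.378, -0.584, 0.606, -0.387]
contact_force: [1.8, 1.9, -14.9]
width: 0.0435
```

```bash
cat >> h.py <<'E'
def gs():
    s,M=st(); print("grasp",s['position']+.155*M[:,1],"mom",s['moment'],"toolF",M.T@s['contact_force'])
    h=np.array([.520,-.3443,.095]);g=s['position']+.155*M[:,1]-h;print("r,ang",np.hypot(g[0],g[2]),np.arctan2(g[2],-g[0])-np.arctan2(.012,.06),"tilt",np.arctan2(M[0,1],-M[2,1]))
E
python3 -c "
from h import *
gs()"
```

```text
t 22.85 p [ 0.5609 -0.347   0.2989] F [  1.8371   1.8506 -14.8844] w 0.043465007268259546 q [-0.5964  0.582   1.3097 -0.2191  1.6202  1.037 ]
[[-0.0336 -0.4151  0.9092]
 [-0.9994  0.0194 -0.0281]
 [-0.006  -0.9096 -0.4155]]
grasp [ 0.4966 -0.344   0.1579] mom [ 0.0113 -1.3691 -0.1289] toolF [-1.8223 12.8117  7.8028]
r,ang 0.06713157366229221 1.0166133230787868 tilt -0.4281364432936605
```

Request:
arm_command(
  increments=[0.15,0,0,0,1.2,-2.8,0.6,0.15,0,0,0,0.88,-2.95,0.6,0.15,0,0,0,0.88,-2.95,0.6,0,0,0,0,0,0,0.6],
)

```text
clock: 23.35
position: [0.4687, -0.344, 0.296]
ee_rot: [-0.497, 0.487, -0.506, 0.51]
contact_force: [-0.1, 2.4, -4.2]
width: 0.0437
```

```bash
python3 -c "
from h import *
gs()"
```

```text
t 23.35 p [ 0.4687 -0.344   0.296 ] F [-0.0853  2.3908 -4.2348] w 0.043736631179106214 q [-0.7576  0.3626  1.6609  0.0159  1.1114  0.8392]
[[-0.0329  0.0147  0.9993]
 [-0.9994  0.0057 -0.033 ]
 [-0.0062 -0.9999  0.0145]]
grasp [ 0.471  -0.3431  0.141 ] mom [0.2953 0.3116 0.0803] toolF [-2.3604  4.2467 -0.2258]
r,ang 0.06722574171294982 0.5561338247477029 tilt 0.014747160655187093
```

Request:
arm_command(
  increments=[0.15,0,0,0,0.95,-2.95,0.6,0.15,0,0,0,0.9,-2.95,0.6,0.15,0,0,0,0.9,-2.95,0.6,0,0,0,0,0,0,0.6],
)

```text
clock: 23.85
position: [0.3905, -0.3421, 0.2566]
ee_rot: [-0.592, 0.37, -0.385, 0.604]
contact_force: [-13.9, 1.1, 7.3]
width: 0.0436
```

```bash
python3 -c "
from h import *
gs()
im=vision.get_image('scene');crop(im,180,70,300,170,6,'s21.png')"
```

```text
t 23.85 p [ 0.3905 -0.3421  0.2566] F [-13.8711   1.1394   7.2594] w 0.043554353898706356 q [-0.9881  0.2706  1.9897  0.5821  0.7092  0.1947]
[[-0.025   0.4307  0.9022]
 [-0.9996 -0.0029 -0.0263]
 [-0.0087 -0.9025  0.4306]]
grasp [ 0.4573 -0.3426  0.1167] mom [-0.4973  1.6856  0.0133] toolF [ -0.8558 -12.529   -9.4179]
r,ang 0.06639374774564627 0.13588365497219618 tilt 0.44525535740522254
```

View pics/s21.png

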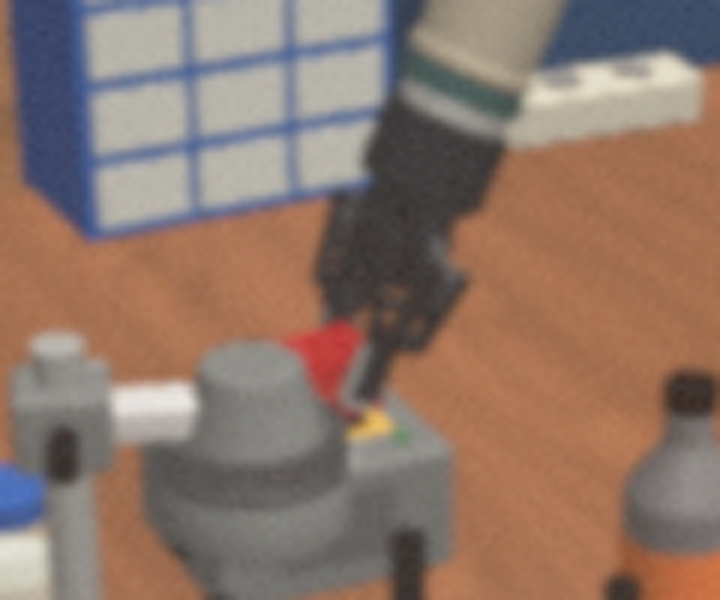

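Request:
arm_command(
  increments=[0.07,0,0,0,0.2,-1.5,0.6,0.07,0,0,0,0.35,-1.4,0.6,0,0,0,0,0,0,0.6],
)

```text
clock: 24.28
position: [0.3695, -0.3415, 0.2382]
ee_rot: [-0.617, 0.327, -0.341, 0.629]
contact_force: [-7.0, 2.0, 0.2]
width: 0.0437
```

```bash
python3 -c "
from h import *
gs()"
```

```text
t 24.275 p [ 0.3695 -0.3415  0.2382] F [-6.9934  2.0313  0.1882] w 0.04366121396471065 q [-1.0736  0.2817  2.0898  0.8975  0.6674 -0.1722]
[[-0.0243  0.554   0.8322]
 [-0.9997 -0.0064 -0.0249]
 [-0.0085 -0.8325  0.5539]]
grasp [ 0.4553 -0.3425  0.1092] mom [-0.6331  1.1579  0.1646] toolF [-1.8623 -4.0436 -5.7662]
r,ang 0.06619641997568923 0.01878135941439621 tilt 0.5871208284671289
```

Request:
arm_command(
  increments=[0,0,0,0,0.3,-0.3,0.6,0.02,0,0,0,0,0,0.6,0,0,0,0,0,0,0,0,0,0,0,0,0,0,0,0,0,0,0,0,0],
)

```text
clock: 24.9
position: [0.3696, -0.341, 0.2346]
ee_rot: [-0.62, 0.32, -0.334, 0.634]
contact_force: [0.1, -0.2, 0.5]
width: 0.0855
```

Request:
arm_command(
  increments=[0,0,0,0,-3,0,0,0,0,0,0,-5,-1,0,0,0,0,0,-5,-1,0,0,0,0,0,0,0,0],
)

```text
clock: 25.4
position: [0.2769, -0.3397, 0.3319]
ee_rot: [-0.618, 0.321, -0.332, 0.636]
contact_force: [-0.7, -0.5, -0.5]
width: 0.0852
```

```bash
python3 -c "
from h import *
gs()
im=vision.get_image('top');crop(im,340,170,470,290,5,'t22.png');cv2.imwrite('pics/t22f.png',im[:,:,::-1])
im=vision.get_image('scene');crop(im,180,70,300,170,6,'s22.png');cv2.imwrite('pics/s22f.png',im[:,:,::-1])"
```

```text
t 25.4 p [ 0.2769 -0.3397  0.3319] F [-0.7352 -0.4857 -0.4753] w 0.08520567793908003 q [-1.295   0.0734  2.0619  0.7386  0.9488 -0.1193]
[[-0.0304  0.573   0.819 ]
 [-0.9995 -0.0153 -0.0264]
 [-0.0026 -0.8194  0.5732]]
grasp [ 0.3657 -0.3421  0.2049] mom [-0.0535  0.2592 -0.0163] toolF [ 0.509  -0.0243 -0.8617]
r,ang 0.18939691473716663 0.42150438978134275 tilt 0.610199332834352
```

View pics/t22.png

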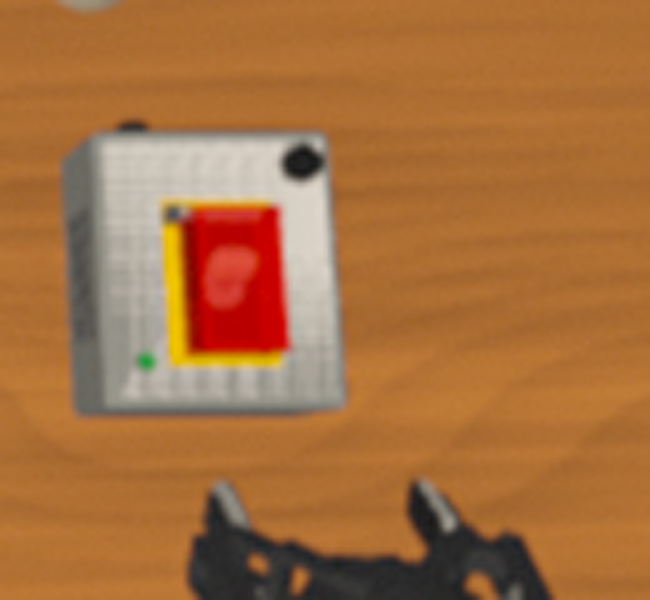

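View pics/s22.png

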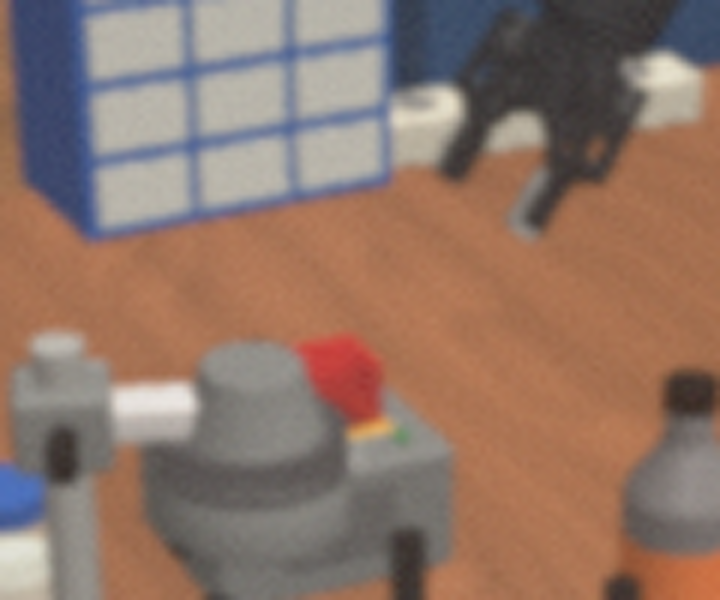

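The top crop shows the guard in its starting outline, with the toggle's reflection leaning to the rear. I compare it numerically with the first pictures, along with the loose things.

```bash
python3 - <<'E'
from h import *
for a,b,box in(("top0","t22f",(340,190,430,260)),("scene0","s22f",(215,120,260,150))):
    o=[]
    for n in(a,b):
        im=cv2.imread(f"pics/{n}.png").astype(float);x0,y0,x1,y1=box
        d=im[y0:y1,x0:x1,2]-np.maximum(im[y0:y1,x0:x1,1],0);w=np.clip((d-70)/60,0,1)
        yy,xx=np.mgrid[y0:y1,x0:x1];o.append((w.sum(),(w*xx).sum()/w.sum(),(w*yy).sum()/w.sum()))
    print(a,o)
h=np.array([.52,-.3443,.095])
for ang in (0,.05,.08): # front top edge shift
    v=np.array([-76,30.])/1000;c,s=np.cos(ang),np.sin(ang)
    p=h+np.array([v[0]*c+v[1]*s,0,-v[0]*s+v[1]*c]);print(ang,proj("top",p),proj("scene",p))
d=np.abs(cv2.imread("pics/top0.png").astype(int)-cv2.imread("pics/t22f.png")).max(2)
for n,(u,v,r) in dict(bottle=(313,280,16),adapter=(206,275,26),jar=(363,155,18),scraper=(135,168,32)).items():print(n,(d[v-r:v+r,u-r:u+r]>40).sum())
im=cv2.imread("pics/t22f.png");cv2.imwrite("pics/t23.png",cv2.resize(im[60:330,80:440],None,fx=2.2,fy=2.2))
E
```

```text
top0 [(np.float64(566.0), np.float64(386.6857479387515), np.float64(225.77034746760896)), (np.float64(566.8833333333333), np.float64(386.6716255549349), np.float64(225.77376297298093))]
scene0 [(np.float64(89.2), np.float64(236.68516442451417), np.float64(130.86117339312406)), (np.float64(93.43333333333332), np.float64(236.62504459507673), np.float64(130.97752408134141))]
0 [389.73008353 239.37504157] [240.22086482 127.02163938]
0.05 [390.13491621 238.61689801] [239.80881858 126.12783298]
0.08 [390.37049177 238.12598797] [239.53805678 125.60546724]
bottle 0
adapter 0
jar 0
scraper 0
```

View pics/t23.png

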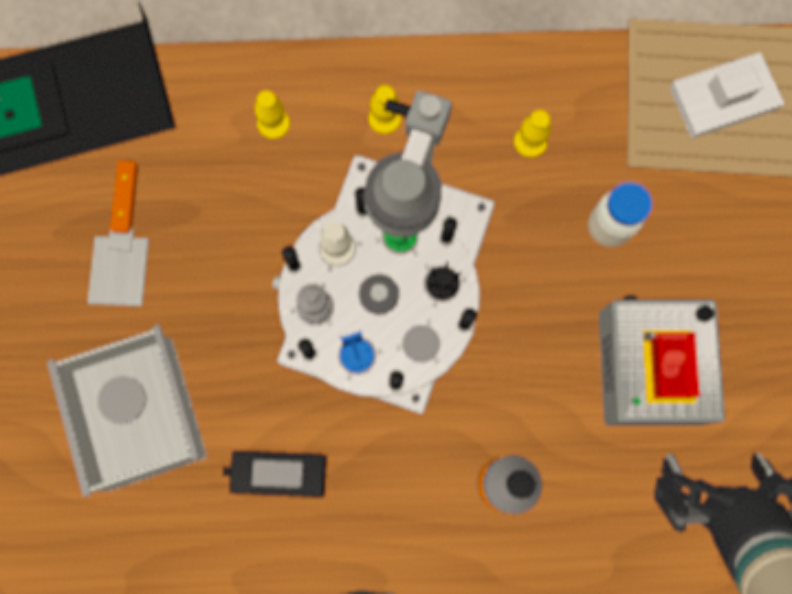

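The guard's centroid matches its shut position to 0.02 px (top) and 0.13 px (scene). The bottle, adapter, jar and scraper regions are unchanged, and green is under the lamp with the posts home. The gripper touches nothing, so I hand the job in.

```bash
python3 -c "
from rig import ticket
print(ticket.sign_off())"
```

```text
the job is handed in; nothing more can be done
None
```

The job is done and handed in at about 25.5 s of the 69 s allowed. The system reports no verdict.

**What I did**
- **Table:** I pushed it one place counter-clockwise, in two pushes, so the green print is under the lamp.
- **Guard and toggle:** I lifted the guard to about 1.46 rad, flipped the toggle to on, and pinched the guard again to swing it shut.

**Last checks**
- **Table:** all six posts are back on their starting pixels, so it is home in the detent. The green print's base shows under the lamp, but I judged this by eye and did not measure its distance from the lamp centre. All prints are upright.
- **Guard:** it matches its starting shut outline to 0.02 px in the top view and 0.13 px in the scene view.
- **Toggle:** it was seen leaning to the rear before the guard was shut. Afterwards I could only see it through the red guard.
- **Bottle, adapter, scraper and jar:** their picture regions are unchanged, and the arm is clear of everything.

**What did not go as expected**
- **Table stopped short:** after the first push it stayed at about 42° instead of dropping home, and I did not find out why. A gentle second push finished the turn.
- **Force on the toggle:** the wrist force reached about 44 N when the fingertips pressed the lever against its far stop. The 40 N limit covers the arm and gripper body, and I judged that only the fingertips were touching. The wrist limit is 120 N.

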